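# Stir the drying beads under the guard

## Robot

A 6-joint arm with a two-finger parallel gripper is mounted at the origin on the work surface. World frame = base frame: x ahead of the robot, y to its left, z up, the work surface at z = 0. Lengths are in m, angles in rad, forces in N, time in s.
With the tool pointing down it reaches from about 0.25 to 0.725 m from the base axis. Payload 4 kg.
Tool frame: the origin (TCP) lies midway between the tips of the shut fingers; the grasp point (between the pads) lies 19 mm behind it (bot.grip_point_offset is the distance from the TCP to the grasp point, in m); x points along the fingers, y is the direction in which the jaws open and shut, and the axes are right-handed (so a half turn about x gives the same grasp; the last joint's range is limited). The gripper opens to 85 mm and grips with 20 to 120 N. Pads are 22 mm wide; open, the fingers measure 114 mm over their backs; the gripper's body (76 mm by 85 mm) begins 54 mm behind the grasp point. The pads swing forward as they close: fully open they stand 13 mm farther back than shut.
Start: joints at [-1.201, 0.241, 0.005, 1.335, 0, 1.571], TCP at [0.181, -0.466, 0.231] pointing down, gripper open.
Joint ranges: [-2.72, 2.72], [-1.05, 1.87], [-1.09, 1.28], [-1.99, 2.15], [-1.42, 1.44], [-3.14, 3.14]. Speed limits (rad/s): [2.79, 2.79, 3.14, 3.14, 3.14, 3.14].

## Interface

Orientations are given as a rotation vector (axis times angle).
In Python, from workcell import bot, optics gives the robot as it stands.
- The arm moves only by the tool arm_command, never from a script. Its argument "moves" is a list of rows, each an object with "rotation": the turn, a rotation vector about the tool's x, y, z in rad, a list of three; "offset": the shift along the tool's x, y, z in m, a list of three; "grip": the closure, from -1 (fully open) to 1 (shut). A call has 1 to 20 rows; each row is the pose to reach, as a shift and turn from the pose measured when the call began, along the tool's axes at that moment; what a row does not reach only later rows make up. A row lasts 1/8 s, in which the tool goes at most 62.5 mm and 10.7 degrees, less where a joint would pass 70% of its speed; a pose out of reach is approached as far as the arm can. A call with a gripper value outside its range is refused whole. The fingers move at their own pace and stop on an object; the grip force is fixed at half the most. Time passes only in rows, so rows that repeat a pose let the fingers close. It gives the time, the measured TCP pose, the force and the opening at its end, in the units of the state.
- bot.sense(): the state, without advancing time (a new reading comes with each control period).
- optics.capture(name): name is "scene" or "top" or "wrist"; returns a dict with "frame" (420x560x3 uint8, blue, green, red), "fx", "fy", "cx", "cy" (pixels), "rvec" (rotation vector, rad) and "tvec" (3), from world to camera coordinates, as OpenCV has them. Camera axes: x right, y down, z forward; pixel columns grow to the right and rows downward; lengths in m; the calibration is good to about 2 mm. A picture is of the moment at which its call begins. There is no depth.
- bot.hand_in(): hands the job in, once; it reports no verdict.
The state is a dict: "time_s": time; "qpos": joint angles; "qvel": joint speeds; "tau": joint torques, N m; "tcp_pos": TCP position; "orientation": TCP orientation; "force": force on the tool from outside, world axes, zero at the start; "ft_torque": the same for the moment, N m; "gripper_width": opening from 0.0 (shut) to 1.0 (fully open).
Only numpy, scipy, OpenCV 4.12 (cv2) and the standard library are available. Lean on these libraries where they do the work, as an engineer would, in place of code of your own. Each camera call takes 0.05 s, during which the arm holds its last target. There are 200 camera calls.

## Task

Take the stirring paddle out of its slanted holder and stir the ceramic drying beads in the steel dish, reaching in under the clear guard with the blade's end close to the floor: start at the dish's pouring lip and go two full turns anticlockwise, seen from above, back to the lip, so that beads are shifted all round the dish. Then let go of the paddle so that it rests with its blade in the dish and its shaft leaning on the rim, clear of the guard. Keep every bead in the dish, and do not bump the guard or the other things on the bench.

Things in the scene. Friction and masses are not known exactly. Their poses are not given: they have to be found in the camera images.
- paddle_grip (a point): Centre of the stirring paddle's square black grip (12 x 12 mm, 80 long), 185 mm from the blade's end. Paddle: straight, 225 mm, 120 g. z runs along it from blade to grip, y across the blade's width. At the start it lies in the slanted holder, leaning 35 degrees from vertical, grip to the holder's -x (towards the robot and its right), y level; about 125 mm stand out of the holder.
- paddle_tip (a point): Middle of the free end of the paddle's flat steel blade (24 mm wide along y, 8 thick, 45 long); same axes as paddle_grip. Between blade and grip runs a round steel shaft of 8 mm. The paddle balances about 65 mm from this end.
- holder_mouth (a point): Centre of the open upper end of the fixed slanted holder: a grey square tube, inside 30 mm across (y) by 22 mm, 100 mm deep, leaning 35 degrees from vertical towards its -x, on a base of 150 x 70 mm. Axes are the holder's: z up, x level. The paddle draws out along the tube.
- dish_floor (a point): Centre of the inner floor of the fixed round steel dish: inside radius 65 mm, walls 4 mm, rim 36 mm above this floor, floor 19 mm above the table. Axes are the dish's: z up, the pouring lip towards -x. Anticlockwise from the lip, seen from above, come -y, then +x, then +y.
- dish_lip (a point): Middle of the pouring lip, a small flat spout 30 mm wide that juts 18 mm out from the dish's rim, 75 mm from the dish's centre. The dish may be turned so that the lip points anywhere.
- guard_edge (a point): Middle of the front edge (facing the robot and its left, away from the posts) of the fixed clear guard over the dish: a level clear plate in a thin steel frame, 200 mm wide (y), its underside here, 235 mm above the table. z up, x level, from front to posts. It reaches 170 mm along +x; the dish's centre is 65 mm along +x. Two posts at the far corners carry it; front and sides are open.
- guard: The clear guard itself; origin in its underside over the dish's centre, axes as guard_edge. Below the dish is a plate of 200 x 200 x 15 mm.
- paddle: The whole paddle; origin and axes as paddle_tip.
- bead0: One of eight loose white glazed (slippery) ceramic drying beads in the dish: a ball of 20 mm, 14 g; its centre. At the start they lie one deep, 30 to 40 mm from the dish's centre, all round.
- bead1: One of eight loose white glazed (slippery) ceramic drying beads in the dish: a ball of 20 mm, 14 g; its centre. At the start they lie one deep, 30 to 40 mm from the dish's centre, all round.
- bead2: One of eight loose white glazed (slippery) ceramic drying beads in the dish: a ball of 20 mm, 14 g; its centre. At the start they lie one deep, 30 to 40 mm from the dish's centre, all round.
- bead3: One of eight loose white glazed (slippery) ceramic drying beads in the dish: a ball of 20 mm, 14 g; its centre. At the start they lie one deep, 30 to 40 mm from the dish's centre, all round.
- bead4: One of eight loose white glazed (slippery) ceramic drying beads in the dish: a ball of 20 mm, 14 g; its centre. At the start they lie one deep, 30 to 40 mm from the dish's centre, all round.
- bead5: One of eight loose white glazed (slippery) ceramic drying beads in the dish: a ball of 20 mm, 14 g; its centre. At the start they lie one deep, 30 to 40 mm from the dish's centre, all round.
- bead6: One of eight loose white glazed (slippery) ceramic drying beads in the dish: a ball of 20 mm, 14 g; its centre. At the start they lie one deep, 30 to 40 mm from the dish's centre, all round.
- bead7: One of eight loose white glazed (slippery) ceramic drying beads in the dish: a ball of 20 mm, 14 g; its centre. At the start they lie one deep, 30 to 40 mm from the dish's centre, all round.
- cup: Bystander: open white plastic cup, 42 wide, 55 high mm; loose; origin under its centre.
- reagent: Bystander: small amber bottle, 44 wide, 90 high mm; loose; origin under its centre.
- jar: Bystander: white screw jar, 70 wide, 80 high mm; loose; origin under its centre.
- bottle: Bystander: white bottle, 60 wide, 150 high mm; loose; origin under its centre.
- weight: Bystander: small brass weight with a knob, 40 wide, 56 high mm; loose; origin under its centre.
Not all that is in view belongs to the job. Of the things that look like the paddle, the smaller one is meant.

How it is judged:
On the way, in this order (a step that is already met when the one before it is completed fails the run):
1. first turn: the blade's end is down among the beads, at the lip (x of paddle_tip in the frame of dish_floor below -0.012 m and y of paddle_tip in the frame of dish_floor between -0.01 and 0.01 m and z of paddle_tip in the frame of dish_floor below 0.018 m and horizontal distance between paddle_tip and dish_floor below 0.065 m).
2. first turn: the blade's end is down among the beads, a quarter round from the lip, anticlockwise (y of paddle_tip in the frame of dish_floor below -0.012 m and x of paddle_tip in the frame of dish_floor between -0.01 and 0.01 m and z of paddle_tip in the frame of dish_floor below 0.018 m and horizontal distance between paddle_tip and dish_floor below 0.065 m).
3. first turn: the blade's end is down among the beads, opposite the lip (x of paddle_tip in the frame of dish_floor above 0.012 m and y of paddle_tip in the frame of dish_floor between -0.01 and 0.01 m and z of paddle_tip in the frame of dish_floor below 0.018 m and horizontal distance between paddle_tip and dish_floor below 0.065 m).
4. first turn: the blade's end is down among the beads, three quarters round (y of paddle_tip in the frame of dish_floor above 0.012 m and x of paddle_tip in the frame of dish_floor between -0.01 and 0.01 m and z of paddle_tip in the frame of dish_floor below 0.018 m and horizontal distance between paddle_tip and dish_floor below 0.065 m).
5. second turn: the blade's end is down among the beads, at the lip (all of step 1).
6. second turn: the blade's end is down among the beads, a quarter round from the lip, anticlockwise (all of step 2).
7. second turn: the blade's end is down among the beads, opposite the lip (all of step 3).
8. second turn: the blade's end is down among the beads, three quarters round (all of step 4).
9. back at the lip after two full turns (all of step 5).
At the end, for the whole second after the job is handed in: All round the dish beads are shifted (of each pair of neighbours at least one lies over 15 mm from its start), all eight in the dish; the paddle is released, at rest, its blade's end inside the dish below the rim, not bearing on the guard (distance of any of bead0, bead7 from where it was at the start of the episode above 0.015 m and distance of any of bead1, bead2 from where it was at the start of the episode above 0.015 m and distance of any of bead3, bead4 from where it was at the start of the episode above 0.015 m and distance of any of bead5, bead6 from where it was at the start of the episode above 0.015 m and horizontal distance between each of bead0, bead1, bead2, bead3, bead4, bead5, bead6, bead7 and dish_floor below 0.063 m and z of each of bead0, bead1, bead2, bead3, bead4, bead5, bead6, bead7 in the frame of dish_floor below 0.045 m and horizontal distance between paddle_tip and dish_floor below 0.065 m and z of paddle_tip in the frame of dish_floor below 0.036 m and linear speed of paddle below 0.02 m/s and angular speed of paddle below 0.2 rad/s and contact force between paddle and guard below 0.2 N); the robot touches nothing.
It fails at once if the clear guard is struck or pushed by the robot or the paddle (more than 5 N) (contact force between any of the arm, the fingers, paddle and guard above 5 N).
It fails at once if a bead leaves the dish (horizontal distance between any of bead0, bead1, bead2, bead3, bead4, bead5, bead6, bead7 and dish_floor above 0.072 m).
It fails at once if a bystander is knocked (moved more than 25 mm) (distance of any of cup, reagent, jar, bottle, weight from where it was at the start of the episode above 0.025 m).
It also fails if it takes over 70 s, if anything falls off the work surface, if the arm or the gripper's body presses on something with over 40 N, if the wrist force passes 120 N, or if a joint passes its speed limit or range.

## Working session

There is one attempt and no reset: what is moved stays moved. The work goes in short steps, Python scripts to look and compute and a tool call to move; the robot and the scene stay as the last step left them, time stands still between calls to the robot, and variables do not carry over. Pictures are saved under pics/ and viewed, about 8 in all and at most 12, crops included, and the job is handed in when it is done.

Besides the shell and the picture viewer there is one more tool, called after "Emit:" by a JSON object that holds its "fn" and its "kwargs", one argument or row to a line. arm_command: Moves the arm, as the interface text tells. Its arguments: {"type":"object","properties":{"moves":{"type":"array","items":{"type":"object","properties":{"rotation":{"type":"array","items":{"type":"number"}},"offset":{"type":"array","items":{"type":"number"}},"grip":{"type":"number"}}}}},"required":["moves"]}

```bash
mkdir -p pics; ls; cat > h.py <<'E'
import numpy as np, cv2
from workcell import bot, optics
def cap(n,save=None):
    c=optics.capture(n)
    if save: cv2.imwrite('pics/'+save,c['frame'])
    return c
def P(c): 
    K=np.array([[c['fx'],0,c['cx']],[0,c['fy'],c['cy']],[0,0,1.]]);R=cv2.Rodrigues(np.array(c['rvec'],float))[0]
    return K,R,np.array(c['tvec'],float).ravel()
def ray(c,u,v):
    K,R,t=P(c); return -R.T@t, R.T@np.linalg.solve(K,[u,v,1.])
def onz(c,u,v,z):
    o,d=ray(c,u,v); return o+d*(z-o[2])/d[2]
def proj(c,X):
    K,R,t=P(c); return cv2.projectPoints(np.atleast_2d(np.array(X,float)),R,t,K,None)[0][:,0]
def tri(c1,p1,c2,p2):
    o1,d1=ray(c1,*p1);o2,d2=ray(c2,*p2)
    s=np.linalg.lstsq(np.c_[d1,-d2],o2-o1,rcond=None)[0]
    a=o1+d1*s[0];b=o2+d2*s[1]; return (a+b)/2,np.linalg.norm(a-b)
E
python3 - <<'E'
from h import *
import pickle
s=cap('scene','s0.png');t=cap('top','t0.png')
pickle.dump((s,t),open('c0.pkl','wb'))
for c in(s,t): print(ray(c,280,210),c['fx'])
print(bot.sense())
E
```

```text
pics
(array([ 0.89121233, -0.60315824,  0.77195643]), array([-0.47792109,  0.63375287, -0.6085501 ])) 396.33957675077215
(array([0.12434079, 0.03430056, 1.50560508]), array([ 0.22648826, -0.01525563, -0.97395737])) 455.37624656818224
{'time_s': 0.1, 'qpos': array([-1.20098692e+00,  2.41335994e-01,  3.85930770e-03,  1.33522835e+00,
       -1.25786662e-05,  1.57081416e+00]), 'qvel': array([ 0.00106951, -0.00102534,  0.00287704,  0.00119008, -0.00073067,
       -0.0001914 ]), 'tau': array([ 2.13883730e-03, -3.73137188e+01,  2.53010452e+01,  1.08580964e-02,
       -1.24617671e-06,  8.80696945e-06]), 'tcp_pos': array([ 0.18050674, -0.46566149,  0.23050296]), 'orientation': array([ 2.01987723,  0.37977712, -2.02062392]), 'force': array([ 0.58477325, -0.22106446, -0.0446013 ]), 'ft_torque': array([ 0.02100949, -0.00687032, -0.06665077]), 'gripper_width': 1.0004668612257615}
```

View pics/s0.png

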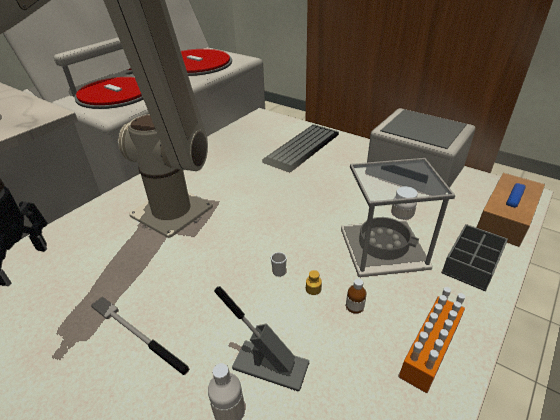

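View pics/t0.png

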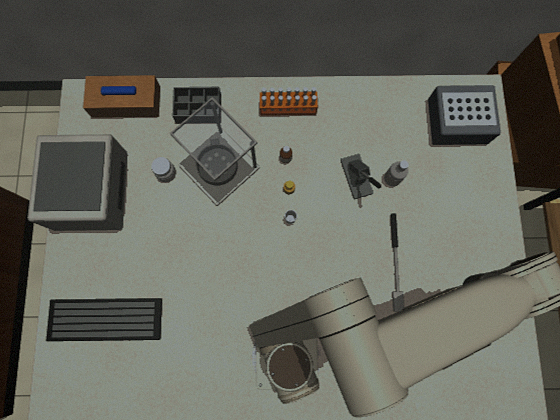

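The scene view shows the paddle's grip at (230,303), the holder at (270,355) and the dish at (387,238) under the guard. In the top view the holder is at (358,175) and the dish at (217,163). I'll enlarge both.

```bash
python3 - <<'E'
from h import *
import pickle
s,t=pickle.load(open('c0.pkl','rb'))
def cr(c,x,y,w,h,k): return cv2.resize(c['frame'][y:y+h,x:x+w],(w*k,h*k),interpolation=cv2.INTER_CUBIC)
# each 400x300
a=cr(s,205,280,120,110,3); b=cr(s,335,150,130,130,3)
A=cr(t,335,145,80,70,4);B=cr(t,165,90,100,120,4)
def pad(i): return cv2.copyMakeBorder(i,0,480-i.shape[0] if 0 else 0,0,0,cv2.BORDER_CONSTANT)
o=np.zeros((600,800,3),np.uint8)
def put(i,x,y):
    h=min(i.shape[0],600-y);w=min(i.shape[1],800-x);o[y:y+h,x:x+w]=i[:h,:w]
put(a,0,0);put(A,0,335);put(b,400,0)
put(cr(t,165,135,100,52,4),400,392)
cv2.imwrite('pics/z0.png',o)
E
```

```text
(no output)
```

View pics/z0.png

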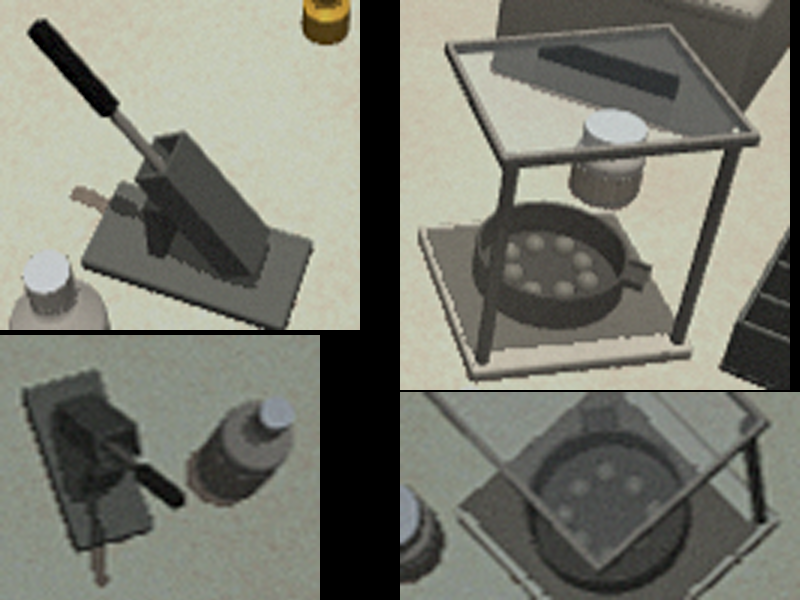

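The enlargement shows the lip pointing away from the robot, at top px (215,139), and the posts on the right and far corners. The paddle is standing out of the tube towards the lower right in the top view. Next I triangulate these points.

```bash
python3 - <<'E'
from h import *
import pickle
s,t=pickle.load(open('c0.pkl','rb'))
np.set_printoptions(precision=4,suppress=True)
S=lambda x,y:(205+x/3-.3,280+y/3-.3); S2=lambda x,y:(335+(x-400)/3-.3,150+y/3-.3)
T=lambda x,y:(335+x/4-.4,145+(y-335)/4-.4); T2=lambda x,y:(165+(x-400)/4-.4,135+(y-392)/4-.4)
g=[tri(s,S(38,27),t,T(180,500)),tri(s,S(107,107),t,T(135,467))]
for x in g: print('grip',x)
d=g[0][0]-g[1][0];L=np.linalg.norm(d);print(L,d/L,np.degrees(np.arccos(d[2]/L)),np.degrees(np.arctan2(d[1],d[0])))
print('base', [onz(t,*T(*p),0.01) for p in((23,388),(100,370),(152,530),(78,550))])
print('base scene',[onz(s,*S(*p),0.01) for p in((85,265),(120,183),(312,242),(288,325))])
print('mouth scene/top tri',tri(s,S(161,157),t,T(115,430)))
for a,b in(((425,159.3),(172,133)),((454,197),(210,97)),((371,203),(256,145)),((352,165),(215,180))): print('guard',tri(s,a,t,b))
print('dish',onz(t,*T2(609,511),.055),onz(s,*S2(550,258),.055), 'lip',onz(t,*T2(600,405),.055),onz(s,*S2(640,271),.055))
for n,p in dict(cup=(290,217),weight=(290,187),reagent=(286,155),jar=(163,170),bottle=(397,173)).items(): print(n,onz(t,*p,.05)[:2])
E
```

```text
grip (array([ 0.4957, -0.2806,  0.2119]), np.float64(0.0016598471250135196))
grip (array([ 0.5377, -0.2657,  0.1498]), np.float64(0.006979562028929678))
0.07643508603821196 [-0.5494 -0.1949  0.8125] 35.65724419851442 -160.4626189885093
base [array([ 0.6553, -0.2008,  0.01  ]), array([ 0.671 , -0.2684,  0.01  ]), array([ 0.5268, -0.305 ,  0.01  ]), array([ 0.5099, -0.2411,  0.01  ])]
base scene [array([ 0.531 , -0.3053,  0.01  ]), array([ 0.5085, -0.2404,  0.01  ]), array([ 0.6509, -0.1993,  0.01  ]), array([ 0.671, -0.26 ,  0.01 ])]
mouth scene/top tri (array([ 0.5765, -0.259 ,  0.1206]), np.float64(0.010073666993101305))
guard (array([0.6577, 0.3322, 0.2419]), np.float64(0.003381766702933862))
guard (array([0.7717, 0.2208, 0.2358]), np.float64(0.005027751804791986))
guard (array([0.6221, 0.0855, 0.2368]), np.float64(0.010071576927465313))
guard (array([0.513 , 0.2037, 0.2403]), np.float64(0.007247672956513261))
dish [0.6209 0.2208 0.055 ] [0.6312 0.2108 0.055 ] lip [0.7156 0.23   0.055 ] [0.7043 0.2395 0.055 ]
cup [ 0.439  -0.0209]
weight [ 0.5409 -0.0228]
reagent [ 0.6532 -0.0114]
jar [0.6047 0.4013]
bottle [ 0.5856 -0.3818]
```

```bash
python3 - <<'E'
from h import *
import pickle
print([x for x in dir(bot) if x[0]!='_'],[x for x in dir(optics) if x[0]!='_'],bot.grip_point_offset)
s=bot.sense();R=cv2.Rodrigues(s['orientation'])[0];np.set_printoptions(precision=4,suppress=True);print(R)
# target tool orientation at grasp: heading 16deg, pitch down 3
from scipy.spatial.transform import Rotation as Ro
h,p=np.radians(16),np.radians(3)
x=np.array([np.cos(h)*np.cos(p),np.sin(h)*np.cos(p),-np.sin(p)])
for sg in(1,-1):
    y=sg*np.array([-np.sin(h),np.cos(h),0]);G=np.c_[x,y,np.cross(x,y)]
    print(sg,Ro.from_matrix(R.T@G).as_rotvec(), R.T@(np.array([.517,-.273,.181])-s['tcp_pos']))
s,t=pickle.load(open('c0.pkl','rb'))
# dish ellipse: dark rim contour in scene - bead blobs
g=cv2.cvtColor(s['frame'],cv2.COLOR_BGR2GRAY)[212:262,355:425]
b=(cv2.GaussianBlur(g,(0,0),1)).astype(int)
from scipy import ndimage as nd
mx=(nd.maximum_filter(b,7)==b)&(b-nd.minimum_filter(b,9)>12)
for v,u in np.argwhere(mx): 
    q=onz(s,u+355,v+212,.029); print(u+355,v+212,b[v,u],q[:2])
E
```

```text
['MotionError', 'grip_point_offset', 'hand_in', 'sense'] ['capture'] 0.0187
[[-0.0007  0.3614 -0.9324]
 [ 0.0018 -0.9324 -0.3614]
 [-1.     -0.0019  0.    ]]
1 [-2.2309 -0.098   2.1173] [ 0.0496 -0.0579 -0.3834]
-1 [0.071  1.5174 0.0703] [ 0.0496 -0.0579 -0.3834]
365 212 198 [0.5272 0.3077]
380 212 198 [0.5645 0.3331]
381 212 198 [0.567  0.3348]
382 212 198 [0.5695 0.3365]
383 212 198 [0.5719 0.3382]
384 212 198 [0.5744 0.3399]
385 212 198 [0.5769 0.3415]
386 212 198 [0.5794 0.3432]
387 212 198 [0.5819 0.3449]
388 212 198 [0.5844 0.3466]
417 212 192 [0.6561 0.3954]
418 212 192 [0.6586 0.3971]
419 212 192 [0.661  0.3988]
365 213 198 [0.5294 0.3032]
376 213 199 [0.5567 0.3218]
380 213 198 [0.5666 0.3286]
381 213 198 [0.5691 0.3302]
382 213 198 [0.5715 0.3319]
383 213 198 [0.574  0.3336]
384 213 198 [0.5765 0.3353]
385 213 198 [0.579 0.337]
386 213 198 [0.5814 0.3387]
387 213 198 [0.5839 0.3404]
388 213 198 [0.5864 0.342 ]
417 213 192 [0.6579 0.3907]
418 213 192 [0.6604 0.3924]
419 213 192 [0.6628 0.3941]
376 214 199 [0.5588 0.3173]
380 214 198 [0.5687 0.3241]
381 214 198 [0.5711 0.3257
[... 2015 characters left out ...]

412 253 112 [0.7108 0.2163]
410 254 112 [0.7079 0.2097]
411 254 112 [0.7101 0.2111]
412 254 112 [0.7123 0.2126]
412 255 112 [0.7137 0.209 ]
369 258 113 [0.6253 0.1342]
369 259 113 [0.6269 0.1308]
370 259 113 [0.6291 0.1323]
355 260 131 [0.5984 0.1066]
369 260 113 [0.6286 0.1274]
370 260 113 [0.6307 0.1289]
374 260 112 [0.6393 0.1348]
375 260 112 [0.6415 0.1363]
376 260 112 [0.6436 0.1378]
404 260 109 [0.7037 0.1792]
405 260 109 [0.7058 0.1807]
369 261 113 [0.6302 0.1241]
374 261 112 [0.6409 0.1315]
375 261 112 [0.6431 0.1329]
376 261 112 [0.6452 0.1344]
377 261 112 [0.6474 0.1359]
398 261 109 [0.6923 0.1669]
404 261 109 [0.7051 0.1757]
405 261 109 [0.7072 0.1772]
421 261 127 [0.7413 0.2007]
```

Emit:
{"fn": "arm_command", "kwargs": {
  "moves": [
    {"rotation": [0.036,0.76,0.036],"offset": [0.02,-0.033,-0.15],"grip": -1},
    {"rotation": [0.036,0.76,0.036],"offset": [0.02,-0.033,-0.15],"grip": -1},
    {"rotation": [0.036,0.76,0.036],"offset": [0.02,-0.033,-0.15],"grip": -1},
    {"rotation": [0.071,1.517,0.07],"offset": [0.045,-0.066,-0.304],"grip": -1},
    {"rotation": [0.071,1.517,0.07],"offset": [0.045,-0.066,-0.304],"grip": -1},
    {"rotation": [0.071,1.517,0.07],"offset": [0.045,-0.066,-0.304],"grip": -1},
    {"rotation": [0.071,1.517,0.07],"offset": [0.045,-0.066,-0.304],"grip": -1},
    {"rotation": [0.071,1.517,0.07],"offset": [0.045,-0.066,-0.304],"grip": -1},
    {"rotation": [0.071,1.517,0.07],"offset": [0.045,-0.066,-0.304],"grip": -1},
    {"rotation": [0.071,1.517,0.07],"offset": [0.045,-0.066,-0.304],"grip": -1},
    {"rotation": [0.071,1.517,0.07],"offset": [0.045,-0.066,-0.304],"grip": -1},
    {"rotation": [0.071,1.517,0.07],"offset": [0.045,-0.066,-0.304],"grip": -1}
  ]
}}

```text
time_s: 1.6
tcp_pos: [0.4457, -0.2914, 0.1847]
orientation: [3.105, 0.425, -0.087]
force: [0.8, 0.3, -0.6]
gripper_width: 0.996
```

```bash
cat >> h.py <<'E'
np.set_printoptions(precision=4,suppress=True)
def st():
    s=bot.sense();R=cv2.Rodrigues(s['orientation'])[0]
    print('t',round(s['time_s'],2),'tcp',s['tcp_pos'],'q',s['qpos'],'F',s['force'],'w',round(s['gripper_width'],3));print('x',R[:,0],'y',R[:,1],'z',R[:,2]);return s,R
E
python3 - <<'E'
from h import *
st()
w=cap('wrist','w1.png');s=cap('scene');t=cap('top')
o=np.zeros((420,800,3),np.uint8);o[:,:560]=w['frame'];o[:210,560:]=cv2.resize(s['frame'][60:410,60:460],(240,210));o[210:,560:]=cv2.resize(t['frame'][120:330,280:520],(240,210));cv2.imwrite('pics/v1.png',o)
print(proj(w,[[.517,-.273,.181],[.5636,-.2596,.1114],[.495,-.279,.214]]))
E
```

```text
t 1.6 tcp [ 0.4457 -0.2914  0.1847] q [-1.1796  0.6411 -0.9081 -1.1084  1.4392  2.7057] F [ 0.8084  0.2664 -0.6097] w 0.996
x [ 0.9617  0.2683 -0.056 ] y [ 0.2686 -0.9632 -0.0015] z [-0.0543 -0.0136 -0.9984]
[[284.1374 219.6147]
 [283.4877 269.6919]
 [284.0862 183.3975]]
```

View pics/v1.png

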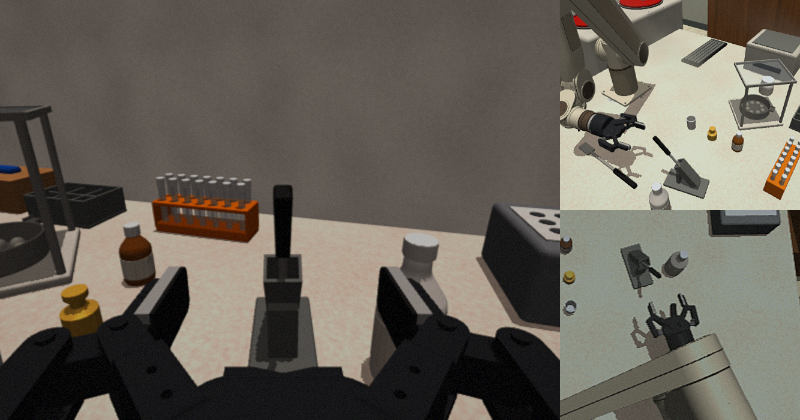

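The wrist view shows the grip centred at px (283,220), matching the projected position, so I move in and close.

Emit:
{"fn": "arm_command", "kwargs": {
  "moves": [
    {"rotation": [0,0,0],"offset": [0.04,0.001,0],"grip": -1},
    {"rotation": [0,0,0],"offset": [0.075,0.001,0],"grip": -1},
    {"rotation": [0,0,0],"offset": [0.092,0.001,0],"grip": -1},
    {"rotation": [0,0,0],"offset": [0.092,0.001,0],"grip": -1},
    {"rotation": [0,0,0],"offset": [0.092,0.001,0],"grip": 1},
    {"rotation": [0,0,0],"offset": [0.092,0.001,0],"grip": 1},
    {"rotation": [0,0,0],"offset": [0.092,0.001,0],"grip": 1},
    {"rotation": [0,0,0],"offset": [0.092,0.001,0],"grip": 1},
    {"rotation": [0,0,0],"offset": [0.092,0.001,0],"grip": 1},
    {"rotation": [0,0,0],"offset": [0.092,0.001,0],"grip": 1},
    {"rotation": [0,0,0],"offset": [0.092,0.001,0],"grip": 1},
    {"rotation": [0,0,0],"offset": [0.092,0.001,0],"grip": 1}
  ]
}}

```text
time_s: 3.25
tcp_pos: [0.5345, -0.2679, 0.1797]
orientation: [3.105, 0.425, -0.088]
force: [-4.5, 1.3, 5.3]
gripper_width: 0.131
```

```bash
python3 - <<'E'
from h import *
st()
E
```

```text
t 3.25 tcp [ 0.5345 -0.2679  0.1797] q [-0.9639  0.7386 -0.8699 -1.4378  1.2315  2.9818] F [-4.4955  1.3322  5.2922] w 0.131
x [ 0.9616  0.2684 -0.0566] y [ 0.2688 -0.9632 -0.0014] z [-0.0549 -0.0138 -0.9984]
```

Emit:
{"fn": "arm_command", "kwargs": {
  "moves": [
    {"rotation": [0,0,0],"offset": [-0.009,0,-0.012],"grip": 1},
    {"rotation": [0,0,0],"offset": [-0.019,0,-0.024],"grip": 1},
    {"rotation": [0,0,0],"offset": [-0.028,0,-0.036],"grip": 1},
    {"rotation": [0,0,0],"offset": [-0.037,0,-0.047],"grip": 1},
    {"rotation": [0,0,0],"offset": [-0.046,0,-0.059],"grip": 1},
    {"rotation": [0,0,0],"offset": [-0.056,0,-0.071],"grip": 1},
    {"rotation": [0,0,0],"offset": [-0.065,0,-0.083],"grip": 1},
    {"rotation": [0,0,0],"offset": [-0.074,0,-0.094],"grip": 1},
    {"rotation": [0,0,0],"offset": [-0.083,0,-0.106],"grip": 1},
    {"rotation": [0,0,0],"offset": [-0.083,0,-0.106],"grip": 1}
  ]
}}

```text
time_s: 4.5
tcp_pos: [0.4605, -0.2896, 0.2907]
orientation: [3.104, 0.421, -0.089]
force: [-0.8, 0.3, -1.1]
gripper_width: 0.128
```

```bash
python3 - <<'E'
from h import *
st()
w=cap('wrist','w2.png');s=cap('scene','s2.png');t=cap('top','t2.png')
o=np.zeros((420,800,3),np.uint8);o[:,:560]=w['frame'];o[:210,560:]=cv2.resize(s['frame'][180:390,110:350],(240,210));o[210:,560:]=cv2.resize(t['frame'][120:330,280:520],(240,210));cv2.imwrite('pics/v2.png',o)
E
```

```text
t 4.5 tcp [ 0.4605 -0.2896  0.2907] q [-1.1439  0.3407 -0.8664 -0.8569  1.4038  2.796 ] F [-0.7548  0.2845 -1.1252] w 0.128
x [ 0.9622  0.2662 -0.057 ] y [ 0.2666 -0.9638  0.    ] z [-0.0549 -0.0152 -0.9984]
```

View pics/v2.png

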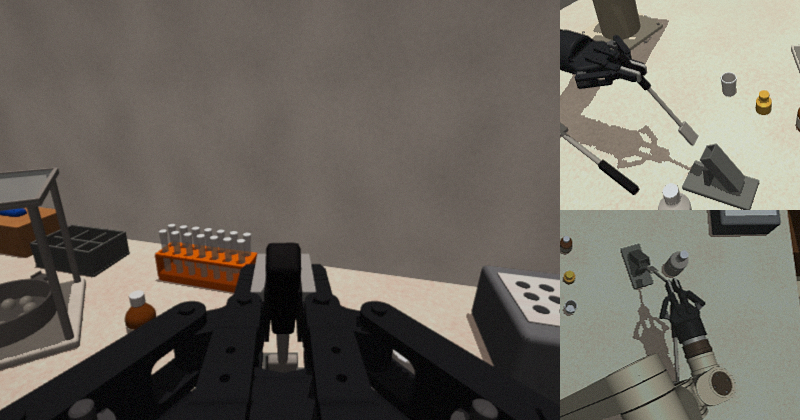

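The paddle is out of the tube and held straight, with its tip at scene px (238,320). I fit a short arm model to pick a heading for the stir that the arm can reach.

```bash
cat >> h.py <<'E'
from scipy.optimize import least_squares
_d=[([-1.201,.2413,.0039],(.1805,-.4657,.2305),(0,0,-1)),([-1.1796,.6411,-.9081],(.4457,-.2914,.1847),(.9617,.2683,-.056)),([-.9639,.7386,-.8699],(.5345,-.2679,.1797),(.9616,.2684,-.0566)),([-1.1439,.3407,-.8664],(.4605,-.2896,.2907),(.9622,.2662,-.057))]
def wr(p,q): return p[0]+p[1]*np.sin(q[1])+p[2]*np.cos(q[1]-q[2]+p[3]),p[4]+p[1]*np.cos(q[1])-p[2]*np.sin(q[1]-q[2]+p[3])
def res(p):
    e=[]
    for q,t,x in _d:
        W=np.array(t)-p[5]*np.array(x); r,z=wr(p,q); e+=[r*np.cos(q[0])-W[0],r*np.sin(q[0])-W[1],z-W[2]]
    return e
FIT=least_squares(res,[.03,.35,.35,0,.3,.303])
def ik(tcp,x):
    p=FIT.x;W=np.array(tcp)-p[5]*np.array(x);q1=np.arctan2(W[1],W[0]);rho=np.hypot(W[0],W[1])
    s=least_squares(lambda q:np.array(wr(p,[q1,*q]))-[rho,W[2]],[.5,-.7]).x
    u=np.array([np.cos(q1),np.sin(q1)]);lat=-u[1]*x[0]+u[0]*x[1];rad=x[:2]@u
    return np.array([q1,s[0],s[1],np.arctan2(-x[2],rad)-s[0]+s[1],np.arcsin(lat)]),rho
E
python3 - <<'E'
from h import *
print(FIT.x,np.abs(FIT.fun).max())
s=optics.capture('scene')
print('tip proj',proj(s,[.5445,-.2654,.1403]))
D=np.array([.627,.222,.024])
for H in(20,5,-5,-15,-25):
  h=np.radians(H)
  for tilt,pitch,r in((35,3,.035),(35,3,-.03),(50,-12,0),(35,15,-.03)):
    u=np.array([np.cos(h),np.sin(h)]);T=np.radians(tilt);p=np.radians(pitch)
    tip=D+np.r_[u*r,0];g=tip+.185*np.r_[-u*np.sin(T),np.cos(T)];x=np.r_[u*np.cos(p),-np.sin(p)]
    print(H,tilt,pitch,r,*ik(g+.0187*x,x))
E
```

```text
[ 0.1375  0.3501  0.278  -0.2081  0.2047  0.3044] 0.012863430302630097
tip proj [[245.3438 319.5855]]
20 35 3 0.035 [ 0.3302  0.754  -1.2737 -1.9753  0.0189] 0.3087383598069811
20 35 3 -0.03 [ 0.3251  0.9912 -1.5241 -2.4629  0.0239] 0.24375306452319687
20 50 -12 0 [ 0.3252  1.5334 -1.3121 -3.0549  0.0234] 0.24399835648602644
20 35 15 -0.03 [ 0.326   0.4042 -1.4543 -1.5967  0.0223] 0.25309434242591183
5 35 3 0.035 [ 0.6122  0.7291 -1.1887 -1.8573 -0.5241] 0.33226296308400316
5 35 3 -0.03 [ 0.7296  0.8216 -1.3875 -2.1438 -0.6414] 0.27792941651611663
5 50 -12 0 [ 0.7291  1.3721 -1.2235 -2.8549 -0.6256] 0.27812590984812935
5 35 15 -0.03 [ 0.71    0.3996 -1.337  -1.418  -0.5985] 0.28546566747982627
-5 35 3 0.035 [ 0.7495  0.7177 -1.0479 -1.6875 -0.8352] 0.37146267968908153
-5 35 3 -0.03 [ 0.8956  0.7297 -1.1916 -1.8271 -0.9808] 0.3314532181180557
-5 50 -12 0 [ 0.895   1.2137 -1.0679 -2.6473 -0.9503] 0.3315893655247327
-5 35 15 -0.03 [ 0.8725  0.433  -1.1566 -1.1526 -0.9127] 0.3367253499745823
-15 35 3 0.035 [ 0.8382  0.737  -0.8614 -1.4833 -1.0973] 0.4227060982608714
-15 35 3 -0.03 [ 0.9844  0.7237 -0.9538 -1.5147 -1.2422] 0.3974651903658347
-15 50 -12 0 [ 0.9839  1.1245 -0.8564 -2.568  -1.1861] 0.3975435003706197
-15 35 15 -0.03 [ 0.9623  0.5046 -0.9302 -0.767  -1.1396] 0.40054270930273994
-25 35 3 0.035 [ 0.8865  0.7878 -0.6414 -1.2189 -1.3175] 0.480884519320753
-25 35 3 -0.03 [ 1.0213  0.7757 -0.6866 -1.0279 -1.4461] 0.46918521368390753
-25 50 -12 0 [ 1.0207  1.1084 -0.6044 -2.7932 -1.3329] 0.4692129941987394
-25 35 15 -0.03 [ 1.0015  0.6035 -0.6718 -0.1639 -1.2779] 0.4703323757047471
```

```bash
cat >> h.py <<'E'
from scipy.spatial.transform import Rotation as Ro, Slerp
TIP=np.array([.0956,0,.1454])
def ori(H,p,roll=0):
    h,p=np.radians([H,p]);x=np.array([np.cos(h)*np.cos(p),np.sin(h)*np.cos(p),-np.sin(p)]);y=np.array([np.sin(h),-np.cos(h),0])
    return np.c_[x,y,np.cross(x,y)]@Ro.from_rotvec([np.radians(roll),0,0]).as_matrix()
def rows(wps,hold=0,check=True,grip=1):
    """wps: (n, pos, H, p, roll, 'tip'|'tcp')"""
    s,R0=st();p0=s['tcp_pos'];Rp=R0;pp=p0;out=[]
    for n,pos,H,p,roll,kind in wps:
        G=ori(H,p,roll);sl=Slerp([0,1],Ro.from_matrix([Rp,G]));pos=np.array(pos,float)
        T=np.zeros(3) if kind=='tcp' else TIP
        a=pp+Rp@T
        for k in range(1,n+1):
            R=sl(k/n).as_matrix();t=a+(pos-a)*k/n-R@T
            out.append((R,t))
        Rp,pp=out[-1]
    out+= [out[-1]]*hold
    L=[]
    for R,t in out:
        rv=Ro.from_matrix(R0.T@R).as_rotvec();of=R0.T@(t-p0)
        L.append('{"rotation": [%s], "offset": [%s], "grip": %g}'%(', '.join('%.3f'%v for v in rv),', '.join('%.4f'%v for v in of),grip))
        if check:
            q,r=ik(t,R[:,0]);lo=[-2.72,-1.05,-1.09,-1.99,-1.42];hi=[2.72,1.87,1.28,2.15,1.44]
            if any(q<lo) or any(q>hi): print('lim',len(L),q,r)
    print('['+', '.join(L)+']')
E
python3 - <<'E'
from h import *
rows([(3,(.46,-.26,.37),10,30,0,'tcp'),(4,(.46,-.12,.40),0,60,0,'tcp'),(3,(.46,.03,.40),5,65,0,'tcp'),(4,(.44,.20,.39),0,45,0,'tcp'),(4,(.43,.265,.34),-10,20,0,'tcp')],hold=2)
E
```

```text
t 4.7 tcp [ 0.4606 -0.2886  0.2894] q [-1.1429  0.3435 -0.8675 -0.8582  1.4049  2.7962] F [ 0.8859 -0.0875 -1.8815] w 0.131
x [ 0.9616  0.2683 -0.057 ] y [ 0.2686 -0.9632 -0.0029] z [-0.0557 -0.0126 -0.9984]
[{"rotation": [0.008, -0.155, 0.032], "offset": [0.0008, -0.0093, -0.0269], "grip": 1}, {"rotation": [0.017, -0.311, 0.063], "offset": [0.0016, -0.0186, -0.0539], "grip": 1}, {"rotation": [0.025, -0.466, 0.095], "offset": [0.0025, -0.0279, -0.0808], "grip": 1}, {"rotation": [0.055, -0.595, 0.132], "offset": [0.0114, -0.0617, -0.0887], "grip": 1}, {"rotation": [0.085, -0.725, 0.169], "offset": [0.0204, -0.0954, -0.0967], "grip": 1}, {"rotation": [0.116, -0.854, 0.206], "offset": [0.0294, -0.1291, -0.1046], "grip": 1}, {"rotation": [0.146, -0.983, 0.243], "offset": [0.0383, -0.1629, -0.1125], "grip": 1}, {"rotation": [0.133, -1.014, 0.216], "offset": [0.0517, -0.2110, -0.1131], "grip": 1}, {"rotation": [0.120, -1.044, 0.189], "offset": [0.0652, -0.2592, -0.1138], "grip": 1}, {"rotation": [0.106, -1.074, 0.162], "offset": [0.0786, -0.3074, -0.1144], "grip": 1}, {"rotation": [0.108, -0.987, 0.186], "offset": [0.0853, -0.3496, -0.1122], "grip": 1}, {"rotation": [0.109, -0.899, 0.210], "offset": [0.0920, -0.3919, -0.1099], "grip": 1}, {"rotation": [0.110, -0.811, 0.233], "offset": [0.0988, -0.4342, -0.1077], "grip": 1}, {"rotation": [0.111, -0.723, 0.255], "offset": [0.1055, -0.4765, -0.1054], "grip": 1}, {"rotation": [0.105, -0.615, 0.303], "offset": [0.1082, -0.4927, -0.0930], "grip": 1}, {"rotation": [0.100, -0.506, 0.349], "offset": [0.1109, -0.5090, -0.0806], "grip": 1}, {"rotation": [0.094, -0.396, 0.395], "offset": [0.1135, -0.5253, -0.0682], "grip": 1}, {"rotation": [0.088, -0.286, 0.439], "offset": [0.1162, -0.5416, -0.0558], "grip": 1}, {"rotation": [0.088, -0.286, 0.439], "offset": [0.1162, -0.5416, -0.0558], "grip": 1}, {"rotation": [0.088, -0.286, 0.439], "offset": [0.1162, -0.5416, -0.0558], "grip": 1}]
```

Emit:
{"fn": "arm_command", "kwargs": {
  "moves": [
    {"rotation": [0.008,-0.155,0.03],"offset": [0.001,-0.009,-0.027],"grip": 1},
    {"rotation": [0.017,-0.31,0.063],"offset": [0.002,-0.019,-0.054],"grip": 1},
    {"rotation": [0.025,-0.466,0.095],"offset": [0.002,-0.028,-0.081],"grip": 1},
    {"rotation": [0.055,-0.595,0.132],"offset": [0.011,-0.062,-0.089],"grip": 1},
    {"rotation": [0.085,-0.725,0.169],"offset": [0.02,-0.095,-0.097],"grip": 1},
    {"rotation": [0.116,-0.854,0.206],"offset": [0.029,-0.129,-0.105],"grip": 1},
    {"rotation": [0.146,-0.983,0.243],"offset": [0.038,-0.163,-0.112],"grip": 1},
    {"rotation": [0.133,-1.014,0.216],"offset": [0.052,-0.211,-0.113],"grip": 1},
    {"rotation": [0.12,-1.044,0.189],"offset": [0.065,-0.259,-0.114],"grip": 1},
    {"rotation": [0.106,-1.074,0.162],"offset": [0.079,-0.307,-0.114],"grip": 1},
    {"rotation": [0.108,-0.987,0.186],"offset": [0.085,-0.35,-0.112],"grip": 1},
    {"rotation": [0.109,-0.9,0.21],"offset": [0.092,-0.392,-0.11],"grip": 1},
    {"rotation": [0.11,-0.811,0.233],"offset": [0.099,-0.434,-0.108],"grip": 1},
    {"rotation": [0.111,-0.723,0.255],"offset": [0.105,-0.476,-0.105],"grip": 1},
    {"rotation": [0.105,-0.615,0.303],"offset": [0.108,-0.493,-0.093],"grip": 1},
    {"rotation": [0.1,-0.506,0.349],"offset": [0.111,-0.509,-0.081],"grip": 1},
    {"rotation": [0.094,-0.396,0.395],"offset": [0.113,-0.525,-0.068],"grip": 1},
    {"rotation": [0.088,-0.286,0.439],"offset": [0.116,-0.542,-0.056],"grip": 1},
    {"rotation": [0.088,-0.286,0.439],"offset": [0.116,-0.542,-0.056],"grip": 1},
    {"rotation": [0.088,-0.286,0.439],"offset": [0.116,-0.542,-0.056],"grip": 1}
  ]
}}

```text
time_s: 7.2
tcp_pos: [0.4624, -0.015, 0.3573]
orientation: [3.04, -0.162, -0.514]
force: [1.1, -0.4, -0.1]
gripper_width: 0.125
```

```bash
python3 - <<'E'
from h import *
s0,R=st();tip=s0['tcp_pos']+R@TIP
w=cap('wrist','w3.png');s=cap('scene','s3.png');t=cap('top','t3.png')
print('tip',tip,[proj(c,[tip,[.627,.222,.055]]) for c in(w,s,t)])
o=np.zeros((600,800,3),np.uint8);o[:420,:560]=w['frame'];o[:340,560:]=cv2.resize(s['frame'][120:290,310:430],(240,340));o[340:,560:]=cv2.resize(t['frame'][80:210,150:270],(240,260));cv2.imwrite('pics/v3.png',o)
E
```

```text
t 7.2 tcp [ 0.4624 -0.015   0.3573] q [ 0.1067 -0.589  -1.0342 -0.1062 -0.2131  3.1407] F [ 1.0636 -0.4004 -0.141 ] w 0.125
x [ 0.9391 -0.1121 -0.3249] y [-0.0939 -0.993   0.0712] z [-0.3307 -0.0363 -0.9431]
tip [ 0.5041 -0.031   0.1891] [array([[281.9126, 364.0719],
       [ 81.901 , 338.1383]]), array([[296.0832, 228.3171],
       [385.0021, 232.9023]]), array([[294.5302, 185.9939],
       [216.5127, 162.623 ]])]
```

View pics/v3.png

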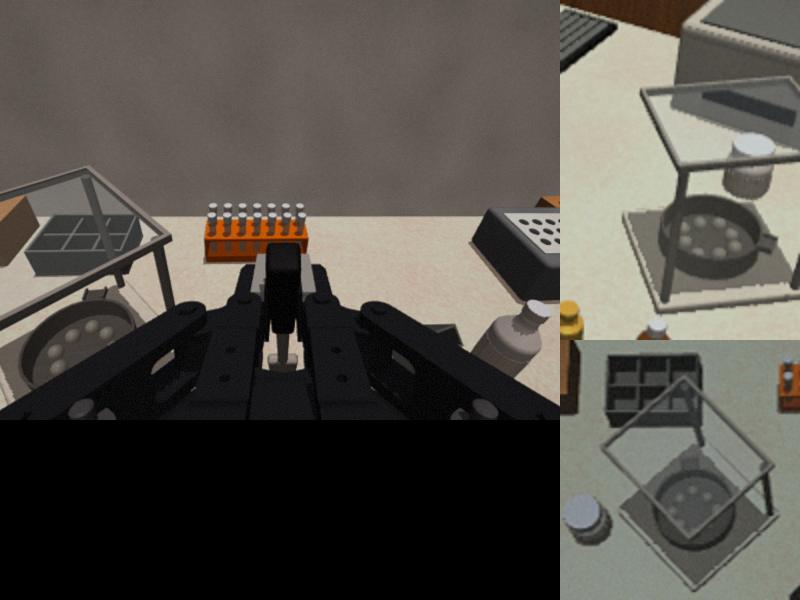

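q6 reached its limit at 3.14, so the arm stopped midway, clear of everything. The paddle is still straight in the jaws, and the dish rim sits at wrist px (80,336), as projected. I'll come in from the open right side instead, at heading 52°, which keeps q6 in range.

```bash
sed -i "s/,(.9622,.2662,-.057))\]/,(.9622,.2662,-.057)),([.1067,-.589,-1.0342],(.4624,-.015,.3573),(.9391,-.1121,-.3249))]/" h.py
python3 - <<'E'
from h import *
print(FIT.x,np.abs(FIT.fun).max())
w=optics.capture('wrist')
print('lip',onz(w,100,293,.055),'rim c',onz(w,80,336,.055))
rows([(4,(.46,-.06,.38),20,45,0,'tcp'),(4,(.47,.0,.33),45,30,0,'tcp'),(5,(.562,.139,.12),52,6,0,'tip')],hold=2)
D=np.array([.627,.222]);u=np.array([np.cos(np.radians(52)),np.sin(np.radians(52))])
for r in(-.105,-.03,.0,.035):
  for p in(3,6):
    t=np.r_[D+u*r,.024]-ori(52,p)@TIP; print(r,p,t,*ik(t,ori(52,p)[:,0]))
E
```

```text
[ 0.1154  0.3852  0.2882 -0.2061  0.1867  0.3056] 0.017856852269501122
lip [0.7083 0.2254 0.055 ] rim c [0.634  0.2264 0.055 ]
t 7.4 tcp [ 0.4628 -0.0155  0.3592] q [ 0.1065 -0.59   -1.0327 -0.1074 -0.2144  3.1406] F [ 0.5589 -0.1268 -0.9966] w 0.131
x [ 0.9401 -0.1135 -0.3216] y [-0.0956 -0.9929  0.0709] z [-0.3273 -0.0359 -0.9442]
[{"rotation": [-0.044, -0.108, -0.104], "offset": [-0.0011, 0.0115, -0.0043], "grip": 1}, {"rotation": [-0.089, -0.217, -0.209], "offset": [-0.0021, 0.0230, -0.0085], "grip": 1}, {"rotation": [-0.133, -0.325, -0.313], "offset": [-0.0032, 0.0345, -0.0128], "grip": 1}, {"rotation": [-0.177, -0.434, -0.418], "offset": [-0.0042, 0.0460, -0.0171], "grip": 1}, {"rotation": [-0.209, -0.365, -0.522], "offset": [0.0004, 0.0299, -0.0066], "grip": 1}, {"rotation": [-0.241, -0.295, -0.626], "offset": [0.0051, 0.0139, 0.0038], "grip": 1}, {"rotation": [-0.273, -0.224, -0.729], "offset": [0.0098, -0.0021, 0.0143], "grip": 1}, {"rotation": [-0.304, -0.151, -0.831], "offset": [0.0144, -0.0181, 0.0247], "grip": 1}, {"rotation": [-0.274, -0.074, -0.866], "offset": [0.0227,
[... 589 characters left out ...]
4891  0.7119 -1.0793 -1.4975  1.389 ] 0.3628961881404623
-0.105 6 [0.5132 0.0763 0.1786] [-0.4641  0.6304 -1.0694 -1.2114  1.3461] 0.36461035475195686
-0.03 3 [0.5544 0.1291 0.1742] [-0.295   0.7135 -1.0092 -1.5781  1.1991] 0.38308167266604354
-0.03 6 [0.5594 0.1354 0.1786] [-0.2727  0.6396 -0.9938 -1.364   1.1672] 0.386502485214839
0.0 3 [0.5729 0.1528 0.1742] [-0.2241  0.7166 -0.9682 -1.5622  1.1287] 0.39487306537532796
0.0 6 [0.5778 0.1591 0.1786] [-0.2031  0.6468 -0.9508 -1.3652  1.0998] 0.39888789802550595
0.035 3 [0.5945 0.1803 0.1742] [-0.1469  0.7232 -0.912  -1.5294  1.0521] 0.4109766042281703
0.035 6 [0.5994 0.1866 0.1786] [-0.1276  0.6584 -0.8925 -1.3478  1.026 ] 0.4156142081195323
```

Emit:
{"fn": "arm_command", "kwargs": {
  "moves": [
    {"rotation": [-0.044,-0.108,-0.104],"offset": [-0.001,0.0115,-0.004],"grip": 1},
    {"rotation": [-0.089,-0.217,-0.209],"offset": [-0.002,0.023,-0.0085],"grip": 1},
    {"rotation": [-0.133,-0.325,-0.313],"offset": [-0.003,0.0345,-0.013],"grip": 1},
    {"rotation": [-0.177,-0.434,-0.418],"offset": [-0.004,0.046,-0.017],"grip": 1},
    {"rotation": [-0.209,-0.365,-0.522],"offset": [0,0.03,-0.007],"grip": 1},
    {"rotation": [-0.241,-0.295,-0.626],"offset": [0.005,0.014,0.004],"grip": 1},
    {"rotation": [-0.273,-0.224,-0.729],"offset": [0.01,-0.002,0.014],"grip": 1},
    {"rotation": [-0.304,-0.151,-0.831],"offset": [0.014,-0.018,0.025],"grip": 1},
    {"rotation": [-0.274,-0.074,-0.866],"offset": [0.023,-0.035,0.03],"grip": 1},
    {"rotation": [-0.245,0.004,-0.9],"offset": [0.032,-0.051,0.036],"grip": 1},
    {"rotation": [-0.214,0.083,-0.933],"offset": [0.042,-0.068,0.043],"grip": 1},
    {"rotation": [-0.184,0.161,-0.965],"offset": [0.052,-0.0845,0.051],"grip": 1},
    {"rotation": [-0.152,0.24,-0.996],"offset": [0.064,-0.102,0.06],"grip": 1},
    {"rotation": [-0.152,0.24,-0.996],"offset": [0.064,-0.102,0.06],"grip": 1},
    {"rotation": [-0.152,0.24,-0.996],"offset": [0.064,-0.102,0.06],"grip": 1},
    {"rotation": [-0.152,0.24,-0.996],"offset": [0.064,-0.102,0.06],"grip": 1}
  ]
}}

```text
time_s: 9.4
tcp_pos: [0.5144, 0.0757, 0.2745]
orientation: [2.78, 1.355, -0.146]
force: [-0.2, -0.1, -1.2]
gripper_width: 0.128
```

```bash
python3 - <<'E'
from h import *
s0,R=st();tip=s0['tcp_pos']+R@TIP
w=cap('wrist','w4.png');s=cap('scene','s4.png');t=cap('top','t4.png')
print('tip',tip,[proj(c,[tip,[.629,.223,.055]]) for c in(w,s,t)])
o=np.zeros((600,800,3),np.uint8);o[:420,:560]=w['frame'];o[:340,560:]=cv2.resize(s['frame'][120:290,310:430],(240,340));o[340:,560:]=cv2.resize(t['frame'][80:210,170:290],(240,260));cv2.imwrite('pics/v4.png',o)
E
```

```text
t 9.4 tcp [0.5144 0.0757 0.2745] q [-0.4583  0.2687 -0.9432 -0.7363  1.3404  2.6765] F [-0.1616 -0.1075 -1.2083] w 0.128
x [ 0.6128  0.7833 -0.1046] y [ 0.7876 -0.6162  0.0002] z [-0.0643 -0.0825 -0.9945]
tip [0.5636 0.1386 0.1199] [array([[283.1349, 364.153 ],
       [282.5844, 332.1854]]), array([[352.0274, 222.222 ],
       [385.8373, 232.9751]]), array([[239.875 , 174.6004],
       [216.2246, 162.0589]])]
```

View pics/v4.png

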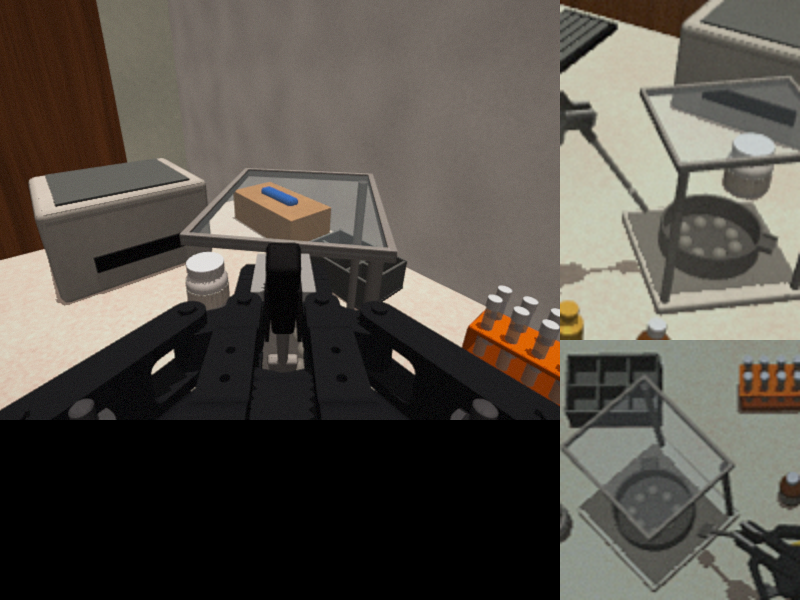

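The tip is at scene px (352,225) and top px (241,174), within about 3 px of prediction, so the held paddle geometry holds. Next is the entry.

```bash
cat >> h.py <<'E'
DD=np.array([.629,.223]);U=np.array([np.cos(np.radians(52)),np.sin(np.radians(52))]);LIP=8
def rp(r,z): return np.r_[DD+U*r,z]
def circ(a,rad=.031,z=.027): 
    a=np.radians(LIP+a); return np.r_[DD+U*.003+rad*np.array([np.cos(a),np.sin(a)]),z]
E
python3 - <<'E'
from h import *
rows([(2,rp(-.10,.078),52,5,0,'tip'),(3,rp(-.042,.07),52,4,0,'tip'),(3,rp(-.004,.045),52,4,0,'tip'),(3,rp(.0,.028),52,4,0,'tip')],hold=2)
E
```

```text
t 9.55 tcp [0.5141 0.0756 0.2756] q [-0.4588  0.2657 -0.9434 -0.7347  1.3405  2.6765] F [ 0.3231  0.4949 -0.7758] w 0.132
x [ 0.6132  0.783  -0.1042] y [ 0.7874 -0.6164  0.0016] z [-0.063  -0.0831 -0.9946]
[{"rotation": [0.001, 0.009, -0.001], "offset": [0.0044, -0.0001, 0.0218], "grip": 1}, {"rotation": [0.002, 0.017, -0.001], "offset": [0.0089, -0.0002, 0.0437], "grip": 1}, {"rotation": [0.002, 0.023, -0.001], "offset": [0.0276, -0.0003, 0.0449], "grip": 1}, {"rotation": [0.002, 0.029, -0.001], "offset": [0.0462, -0.0003, 0.0461], "grip": 1}, {"rotation": [0.002, 0.035, -0.001], "offset": [0.0649, -0.0003, 0.0473], "grip": 1}, {"rotation": [0.002, 0.035, -0.001], "offset": [0.0784, -0.0003, 0.0543], "grip": 1}, {"rotation": [0.002, 0.035, -0.001], "offset": [0.0919, -0.0004, 0.0613], "grip": 1}, {"rotation": [0.002, 0.035, -0.001], "offset": [0.1053, -0.0004, 0.0682], "grip": 1}, {"rotation": [0.002, 0.035, -0.001], "offset": [0.1072, -0.0004, 0.0737], "grip": 1}, {"rotation": [0.002, 0.035, -0.001], "offset": [0.1092, -0.0004, 0.0792], "grip": 1}, {"rotation": [0.002, 0.035, -0.001], "offset": [0.1111, -0.0004, 0.0847], "grip": 1}, {"rotation": [0.002, 0.035, -0.001], "offset": [0.1111, -0.0004, 0.0847], "grip": 1}, {"rotation": [0.002, 0.035, -0.001], "offset": [0.1111, -0.0004, 0.0847], "grip": 1}]
```

Emit:
{"fn": "arm_command", "kwargs": {
  "moves": [
    {"rotation": [0.001,0.009,-0.001],"offset": [0.004,0,0.022],"grip": 1},
    {"rotation": [0.002,0.017,-0.001],"offset": [0.009,0,0.044],"grip": 1},
    {"rotation": [0.002,0.023,-0.001],"offset": [0.028,0,0.045],"grip": 1},
    {"rotation": [0.002,0.029,-0.001],"offset": [0.046,0,0.046],"grip": 1},
    {"rotation": [0.002,0.035,-0.001],"offset": [0.065,0,0.047],"grip": 1},
    {"rotation": [0.002,0.035,-0.001],"offset": [0.078,0,0.054],"grip": 1},
    {"rotation": [0.002,0.035,-0.001],"offset": [0.092,0,0.061],"grip": 1},
    {"rotation": [0.002,0.035,-0.001],"offset": [0.105,0,0.068],"grip": 1},
    {"rotation": [0.002,0.035,-0.001],"offset": [0.107,0,0.073],"grip": 1},
    {"rotation": [0.002,0.035,-0.001],"offset": [0.109,0,0.079],"grip": 1},
    {"rotation": [0.002,0.035,-0.001],"offset": [0.111,0,0.083],"grip": 1},
    {"rotation": [0.002,0.035,-0.001],"offset": [0.111,0,0.083],"grip": 1}
  ]
}}

```text
time_s: 11.05
tcp_pos: [0.5769, 0.1555, 0.181]
orientation: [2.796, 1.363, -0.099]
force: [-0.7, -0.2, -0.8]
gripper_width: 0.128
```

```bash
python3 - <<'E'
from h import *
s0,R=st();tip=s0['tcp_pos']+R@TIP
w=cap('wrist','w5.png');s=cap('scene','s5.png');t=cap('top','t5.png')
print('tip',tip,[proj(c,[tip,[.629,.223,.055]]) for c in(s,t)])
o=np.zeros((600,800,3),np.uint8);o[:450,:400]=cv2.resize(s['frame'][140:290,325:458],(400,450),interpolation=cv2.INTER_CUBIC);o[:400,400:]=cv2.resize(t['frame'][110:210,170:270],(400,400),interpolation=cv2.INTER_CUBIC);o[400:,520:]=cv2.resize(w['frame'],(280,200));cv2.imwrite('pics/v5.png',o)
E
```

```text
t 11.05 tcp [0.5769 0.1555 0.181 ] q [-0.2096  0.7298 -0.9381 -1.5099  1.1117  3.0009] F [-0.7396 -0.19   -0.837 ] w 0.128
x [ 0.6145  0.7858 -0.0698] y [ 0.7877 -0.6161 -0.0013] z [-0.044  -0.0542 -0.9976]
tip [0.6292 0.2227 0.0293] [array([[384.5551, 240.0737],
       [385.8373, 232.9751]]), array([[217.2445, 164.4777],
       [216.2246, 162.0589]])]
```

View pics/v5.png

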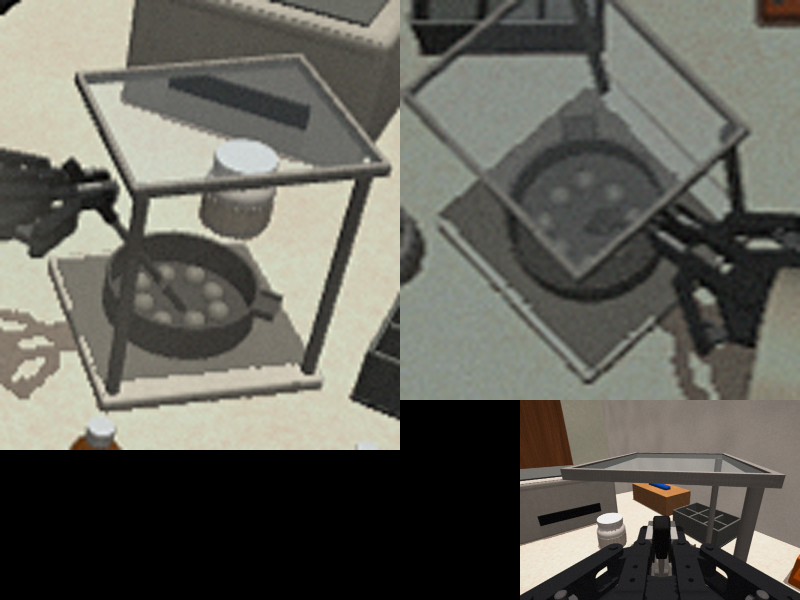

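The blade is down in the middle of the bead ring, at scene px (384,242). Nothing is touched and the guard is clear. q6 is close to its limit, so I check it around the circle before stirring.

```bash
cat >> h.py <<'E'
def q6of(q,R):
    B=Ro.from_euler('z',q[0]).as_matrix()@Ro.from_euler('y',q[1]-q[2]+q[3]).as_matrix()@Ro.from_euler('z',q[4]).as_matrix()
    v=Ro.from_matrix(B.T@R).as_rotvec(); return v
E
python3 - <<'E'
from h import *
s,R=st();print('q6 check',q6of(s['qpos'],R))
c=optics.capture('scene');print('bead ring c',onz(c,384.3,237.7,.032))
for H,p in((52,4),(58,4),(58,6),(64,4),(64,6)):
  G=ori(H,p);L=[]
  for a in range(0,360,45):
    t=circ(a)-G@TIP;q,r=ik(t,G[:,0]);L.append([q6of(q,G)[0]%(2*np.pi),*q[2:]])
  L=np.array(L);print(H,p,'q6',L[:,0].max(),'q3',L[:,1].min(),'q4',L[:,2].min(),'q5',L[:,3].max())
E
```

```text
t 11.2 tcp [0.577  0.1555 0.1816] q [-0.2096  0.7286 -0.9381 -1.5097  1.1118  3.0009] F [ 0.2778  0.0198 -1.1323] w 0.13
x [ 0.6145  0.7858 -0.0693] y [ 0.7877 -0.6161 -0.0004] z [-0.043  -0.0544 -0.9976]
q6 check [ 3.0009 -0.      0.    ]
bead ring c [0.6255 0.2284 0.032 ]
52 4 q6 3.023388486165113 q3 -1.0528276332036188 q4 -1.5752468771850912 q5 1.181162282889526
58 4 q6 2.9697874488817058 q3 -0.9198579585448656 q4 -1.4035664399373886 q5 1.3136102615346414
58 6 q6 2.8964835370342312 q3 -0.9103005199469164 q4 -1.2623716305895227 q5 1.2891210366284789
64 4 q6 2.8739423706509846 q3 -0.7805441633309106 q4 -1.1788110798402198 q5 1.426838160717833
64 6 q6 2.7700785908526675 q3 -0.7727513715832871 q4 -1.021145526905386 q5 1.3966976083174827
```

```bash
sed -i 's/DD=np.array(\[.629,.223\])/DD=np.array([.628,.225])/' h.py
cat >> h.py <<'E'
def stir(a0,a1,n,pre=[]):
    rows(pre+[(1,circ(a,.032,.026),54,4,0,'tip') for a in np.linspace(a0,a1,n+1)[1:]])
E
python3 - <<'E'
from h import *
stir(0,160,16,[(4,circ(0,.032,.026),54,4,0,'tip')])
E
```

```text
t 11.25 tcp [0.577  0.1555 0.1816] q [-0.2095  0.7285 -0.9381 -1.5097  1.1118  3.0009] F [ 0.0057  0.4439 -1.7694] w 0.126
x [ 0.6145  0.7858 -0.0692] y [ 0.7877 -0.616  -0.0002] z [-0.0429 -0.0544 -0.9976]
[{"rotation": [-0.001, -0.000, -0.009], "offset": [0.0068, 0.0056, 0.0005], "grip": 1}, {"rotation": [-0.001, -0.000, -0.018], "offset": [0.0136, 0.0113, 0.0010], "grip": 1}, {"rotation": [-0.002, -0.000, -0.026], "offset": [0.0204, 0.0169, 0.0015], "grip": 1}, {"rotation": [-0.003, -0.001, -0.035], "offset": [0.0273, 0.0226, 0.0020], "grip": 1}, {"rotation": [-0.003, -0.001, -0.035], "offset": [0.0308, 0.0183, 0.0018], "grip": 1}, {"rotation": [-0.003, -0.001, -0.035], "offset": [0.0335, 0.0134, 0.0016], "grip": 1}, {"rotation": [-0.003, -0.001, -0.035], "offset": [0.0353, 0.0081, 0.0015], "grip": 1}, {"rotation": [-0.003, -0.001, -0.035], "offset": [0.0361, 0.0026, 0.0014], "grip": 1}, {"rotation": [-0.003, -0.001, -0.035], "offset": [0.0360, -0.0030, 0.0014], "grip": 1}, {"rotation": [-0.003, -0.001, -0.035], "offset": [0.0350, -0.0085, 0.0015], "grip": 1}, {"rotation": [-0.003
[... 161 characters left out ...]
ation": [-0.003, -0.001, -0.035], "offset": [0.0265, -0.0227, 0.0021], "grip": 1}, {"rotation": [-0.003, -0.001, -0.035], "offset": [0.0221, -0.0262, 0.0024], "grip": 1}, {"rotation": [-0.003, -0.001, -0.035], "offset": [0.0173, -0.0289, 0.0027], "grip": 1}, {"rotation": [-0.003, -0.001, -0.035], "offset": [0.0120, -0.0307, 0.0031], "grip": 1}, {"rotation": [-0.003, -0.001, -0.035], "offset": [0.0065, -0.0315, 0.0035], "grip": 1}, {"rotation": [-0.003, -0.001, -0.035], "offset": [0.0009, -0.0314, 0.0039], "grip": 1}, {"rotation": [-0.003, -0.001, -0.035], "offset": [-0.0045, -0.0304, 0.0043], "grip": 1}, {"rotation": [-0.003, -0.001, -0.035], "offset": [-0.0097, -0.0284, 0.0046], "grip": 1}]
```

Emit:
{"fn": "arm_command", "kwargs": {
  "moves": [
    {"rotation": [-0.001,0,-0.009],"offset": [0.007,0.006,0.0005],"grip": 1},
    {"rotation": [-0.001,0,-0.018],"offset": [0.0135,0.011,0.001],"grip": 1},
    {"rotation": [-0.002,0,-0.026],"offset": [0.0205,0.017,0.0015],"grip": 1},
    {"rotation": [-0.003,0,-0.035],"offset": [0.027,0.0225,0.002],"grip": 1},
    {"rotation": [-0.003,0,-0.035],"offset": [0.031,0.018,0.002],"grip": 1},
    {"rotation": [-0.003,0,-0.035],"offset": [0.0335,0.0135,0.0015],"grip": 1},
    {"rotation": [-0.003,0,-0.035],"offset": [0.0355,0.008,0.0015],"grip": 1},
    {"rotation": [-0.003,0,-0.035],"offset": [0.036,0.0025,0.0015],"grip": 1},
    {"rotation": [-0.003,0,-0.035],"offset": [0.036,-0.003,0.0015],"grip": 1},
    {"rotation": [-0.003,0,-0.035],"offset": [0.035,-0.0085,0.0015],"grip": 1},
    {"rotation": [-0.003,0,-0.035],"offset": [0.033,-0.0135,0.0015],"grip": 1},
    {"rotation": [-0.003,0,-0.035],"offset": [0.03,-0.0185,0.002],"grip": 1},
    {"rotation": [-0.003,0,-0.035],"offset": [0.0265,-0.0225,0.002],"grip": 1},
    {"rotation": [-0.003,0,-0.035],"offset": [0.022,-0.026,0.0025],"grip": 1},
    {"rotation": [-0.003,0,-0.035],"offset": [0.0175,-0.029,0.0025],"grip": 1},
    {"rotation": [-0.003,0,-0.035],"offset": [0.012,-0.0305,0.003],"grip": 1},
    {"rotation": [-0.003,0,-0.035],"offset": [0.0065,-0.0315,0.0035],"grip": 1},
    {"rotation": [-0.003,0,-0.035],"offset": [0.001,-0.0315,0.004],"grip": 1},
    {"rotation": [-0.003,0,-0.035],"offset": [-0.0045,-0.0305,0.0045],"grip": 1},
    {"rotation": [-0.003,0,-0.035],"offset": [-0.01,-0.0285,0.0045],"grip": 1}
  ]
}}

```text
time_s: 13.75
tcp_pos: [0.5481, 0.1645, 0.1778]
orientation: [2.77, 1.411, -0.096]
force: [-0.6, 0.8, -1.5]
gripper_width: 0.129
```

```bash
python3 - <<'E'
from h import *
stir(160,360,20)
s0=bot.sense();R=cv2.Rodrigues(s0['orientation'])[0];tip=s0['tcp_pos']+R@TIP
w=cap('wrist');s=cap('scene','s6.png');t=cap('top','t6.png')
print('tip',tip,circ(160,.032,.026),[proj(c,[tip]) for c in(s,t)])
o=np.zeros((450,800,3),np.uint8);o[:450,:400]=cv2.resize(s['frame'][140:290,325:458],(400,450),interpolation=cv2.INTER_CUBIC);o[:400,400:]=cv2.resize(t['frame'][110:210,170:270],(400,400),interpolation=cv2.INTER_CUBIC);cv2.imwrite('pics/v6.png',o)
E
```

```text
t 13.75 tcp [0.5481 0.1645 0.1778] q [-0.2139  0.7445 -0.9894 -1.5632  1.1505  2.9853] F [-0.6194  0.8063 -1.458 ] w 0.129
x [ 0.5867  0.8068 -0.0693] y [ 0.8088 -0.5881  0.0003] z [-0.0405 -0.0562 -0.9976]
[{"rotation": [0.000, -0.000, -0.000], "offset": [-0.0042, 0.0027, 0.0004], "grip": 1}, {"rotation": [0.000, -0.000, -0.000], "offset": [-0.0085, 0.0062, 0.0007], "grip": 1}, {"rotation": [0.000, -0.000, -0.000], "offset": [-0.0122, 0.0104, 0.0010], "grip": 1}, {"rotation": [0.000, -0.000, -0.000], "offset": [-0.0150, 0.0152, 0.0012], "grip": 1}, {"rotation": [0.000, -0.000, -0.000], "offset": [-0.0170, 0.0204, 0.0013], "grip": 1}, {"rotation": [0.000, -0.000, -0.000], "offset": [-0.0181, 0.0259, 0.0014], "grip": 1}, {"rotation": [0.000, -0.000, -0.000], "offset": [-0.0182, 0.0314, 0.0014], "grip": 1}, {"rotation": [0.000, -0.000, -0.000], "offset": [-0.0173, 0.0370, 0.0013], "grip": 1}, {"rotation": [0.000, -0.000, -0.000], "offset": [-0.0155, 0.0422, 0.0012], "grip": 1}, {"rotation": [0.000, -0.000, -0.000], "offset": [-0.0128, 0.0471, 0.0010], "grip": 1}, {"rotation": [0.000, -
[... 260 characters left out ...]
-0.000, -0.000], "offset": [0.0049, 0.0600, -0.0002], "grip": 1}, {"rotation": [0.000, -0.000, -0.000], "offset": [0.0104, 0.0610, -0.0006], "grip": 1}, {"rotation": [0.000, -0.000, -0.000], "offset": [0.0159, 0.0611, -0.0010], "grip": 1}, {"rotation": [0.000, -0.000, -0.000], "offset": [0.0214, 0.0602, -0.0014], "grip": 1}, {"rotation": [0.000, -0.000, -0.000], "offset": [0.0267, 0.0584, -0.0017], "grip": 1}, {"rotation": [0.000, -0.000, -0.000], "offset": [0.0315, 0.0557, -0.0021], "grip": 1}, {"rotation": [0.000, -0.000, -0.000], "offset": [0.0359, 0.0522, -0.0024], "grip": 1}]
tip [0.5983 0.2335 0.0261] [0.5985 0.234  0.026 ] [array([[375.8247, 234.6808]]), array([[214.0377, 173.4762]])]
```

View pics/v6.png

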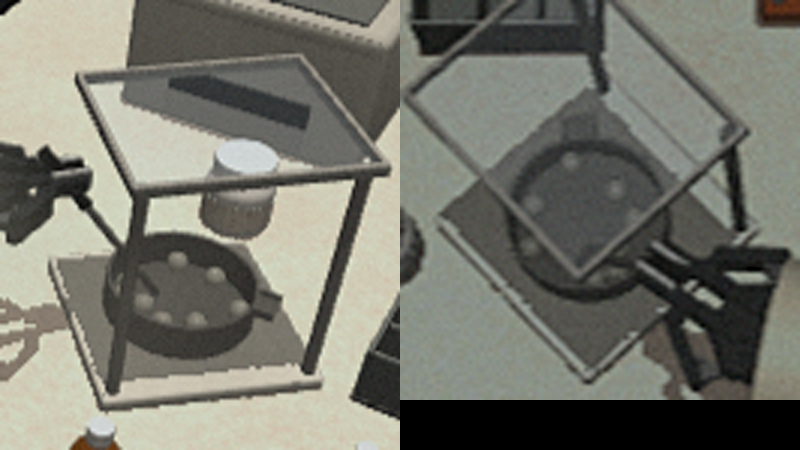

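Beads are moving round and the tip tracks as predicted, at scene px (376,237). I carry on.

Emit:
{"fn": "arm_command", "kwargs": {
  "moves": [
    {"rotation": [0,0,0],"offset": [-0.004,0.0025,0.0005],"grip": 1},
    {"rotation": [0,0,0],"offset": [-0.0085,0.006,0.0005],"grip": 1},
    {"rotation": [0,0,0],"offset": [-0.012,0.0105,0.001],"grip": 1},
    {"rotation": [0,0,0],"offset": [-0.015,0.015,0.001],"grip": 1},
    {"rotation": [0,0,0],"offset": [-0.017,0.0205,0.0015],"grip": 1},
    {"rotation": [0,0,0],"offset": [-0.018,0.026,0.0015],"grip": 1},
    {"rotation": [0,0,0],"offset": [-0.018,0.0315,0.0015],"grip": 1},
    {"rotation": [0,0,0],"offset": [-0.0175,0.037,0.0015],"grip": 1},
    {"rotation": [0,0,0],"offset": [-0.0155,0.042,0.001],"grip": 1},
    {"rotation": [0,0,0],"offset": [-0.013,0.047,0.001],"grip": 1},
    {"rotation": [0,0,0],"offset": [-0.0095,0.0515,0.001],"grip": 1},
    {"rotation": [0,0,0],"offset": [-0.005,0.055,0.0005],"grip": 1},
    {"rotation": [0,0,0],"offset": [0,0.058,0],"grip": 1},
    {"rotation": [0,0,0],"offset": [0.005,0.06,0],"grip": 1},
    {"rotation": [0,0,0],"offset": [0.0105,0.061,-0.0005],"grip": 1},
    {"rotation": [0,0,0],"offset": [0.016,0.061,-0.001],"grip": 1},
    {"rotation": [0,0,0],"offset": [0.0215,0.06,-0.0015],"grip": 1},
    {"rotation": [0,0,0],"offset": [0.0265,0.0585,-0.0015],"grip": 1},
    {"rotation": [0,0,0],"offset": [0.0315,0.0555,-0.002],"grip": 1},
    {"rotation": [0,0,0],"offset": [0.036,0.052,-0.0025],"grip": 1}
  ]
}}

```text
time_s: 16.4
tcp_pos: [0.6116, 0.1634, 0.1779]
orientation: [2.77, 1.41, -0.096]
force: [-1.1, 0.8, -1.6]
gripper_width: 0.136
```

```bash
python3 - <<'E'
from h import *
s0=bot.sense();R=cv2.Rodrigues(s0['orientation'])[0];print('tip',s0['tcp_pos']+R@TIP,circ(0,.032,.026))
stir(360,560,20)
E
```

```text
tip [0.6619 0.2323 0.0263] [0.6615 0.2318 0.026 ]
t 16.4 tcp [0.6116 0.1634 0.1779] q [-0.1856  0.7358 -0.8308 -1.4063  1.1219  2.9966] F [-1.1333  0.8391 -1.6496] w 0.136
x [ 0.5873  0.8064 -0.0692] y [ 0.8084 -0.5886  0.0005] z [-0.0404 -0.0562 -0.9976]
[{"rotation": [0.000, -0.001, -0.001], "offset": [0.0031, -0.0040, -0.0000], "grip": 1}, {"rotation": [0.000, -0.001, -0.001], "offset": [0.0060, -0.0088, -0.0002], "grip": 1}, {"rotation": [0.000, -0.001, -0.001], "offset": [0.0080, -0.0140, -0.0003], "grip": 1}, {"rotation": [0.000, -0.001, -0.001], "offset": [0.0090, -0.0195, -0.0004], "grip": 1}, {"rotation": [0.000, -0.001, -0.001], "offset": [0.0091, -0.0251, -0.0004], "grip": 1}, {"rotation": [0.000, -0.001, -0.001], "offset": [0.0083, -0.0306, -0.0004], "grip": 1}, {"rotation": [0.000, -0.001, -0.001], "offset": [0.0064, -0.0359, -0.0002], "grip": 1}, {"rotation": [0.000, -0.001, -0.001], "offset": [0.0037, -0.0407, -0.0001], "grip": 1}, {"rotation": [0.000, -0.001, -0.001], "offset": [0.0002, -0.0451, 0.0002], "grip": 1}, {"rotation": [0.000, -0.001, -0.001], "offset": [-0.
[... 215 characters left out ...]
otation": [0.000, -0.001, -0.001], "offset": [-0.0194, -0.0547, 0.0015], "grip": 1}, {"rotation": [0.000, -0.001, -0.001], "offset": [-0.0250, -0.0547, 0.0019], "grip": 1}, {"rotation": [0.000, -0.001, -0.001], "offset": [-0.0305, -0.0539, 0.0023], "grip": 1}, {"rotation": [0.000, -0.001, -0.001], "offset": [-0.0357, -0.0520, 0.0027], "grip": 1}, {"rotation": [0.000, -0.001, -0.001], "offset": [-0.0406, -0.0493, 0.0030], "grip": 1}, {"rotation": [0.000, -0.001, -0.001], "offset": [-0.0449, -0.0458, 0.0033], "grip": 1}, {"rotation": [0.000, -0.001, -0.001], "offset": [-0.0485, -0.0416, 0.0036], "grip": 1}, {"rotation": [0.000, -0.001, -0.001], "offset": [-0.0514, -0.0368, 0.0038], "grip": 1}]
```

Emit:
{"fn": "arm_command", "kwargs": {
  "moves": [
    {"rotation": [0,0,0],"offset": [0.003,-0.004,0],"grip": 1},
    {"rotation": [0,0,0],"offset": [0.006,-0.009,0],"grip": 1},
    {"rotation": [0,0,0],"offset": [0.008,-0.014,0],"grip": 1},
    {"rotation": [0,0,0],"offset": [0.009,-0.0195,-0.0005],"grip": 1},
    {"rotation": [0,0,0],"offset": [0.009,-0.025,-0.0005],"grip": 1},
    {"rotation": [0,0,0],"offset": [0.0085,-0.0305,-0.0005],"grip": 1},
    {"rotation": [0,0,0],"offset": [0.0065,-0.036,0],"grip": 1},
    {"rotation": [0,0,0],"offset": [0.0035,-0.0405,0],"grip": 1},
    {"rotation": [0,0,0],"offset": [0,-0.045,0],"grip": 1},
    {"rotation": [0,0,0],"offset": [-0.004,-0.0485,0.0005],"grip": 1},
    {"rotation": [0,0,0],"offset": [-0.0085,-0.0515,0.001],"grip": 1},
    {"rotation": [0,0,0],"offset": [-0.014,-0.0535,0.001],"grip": 1},
    {"rotation": [0,0,0],"offset": [-0.0195,-0.0545,0.0015],"grip": 1},
    {"rotation": [0,0,0],"offset": [-0.025,-0.0545,0.002],"grip": 1},
    {"rotation": [0,0,0],"offset": [-0.0305,-0.054,0.0025],"grip": 1},
    {"rotation": [0,0,0],"offset": [-0.0355,-0.052,0.0025],"grip": 1},
    {"rotation": [0,0,0],"offset": [-0.0405,-0.0495,0.003],"grip": 1},
    {"rotation": [0,0,0],"offset": [-0.045,-0.046,0.0035],"grip": 1},
    {"rotation": [0,0,0],"offset": [-0.0485,-0.0415,0.0035],"grip": 1},
    {"rotation": [0,0,0],"offset": [-0.0515,-0.037,0.004],"grip": 1}
  ]
}}

```text
time_s: 18.9
tcp_pos: [0.5515, 0.143, 0.1776]
orientation: [2.77, 1.409, -0.095]
force: [-0.4, 0.1, -1.0]
gripper_width: 0.132
```

```bash
python3 - <<'E'
from h import *
s0=bot.sense();R=cv2.Rodrigues(s0['orientation'])[0];print('tip',s0['tcp_pos']+R@TIP,circ(560,.032,.026))
stir(560,730,17)
E
```

```text
tip [0.6019 0.2119 0.0259] [0.6016 0.2123 0.026 ]
t 18.9 tcp [0.5515 0.143  0.1776] q [-0.2662  0.7341 -0.9678 -1.5094  1.2011  2.9611] F [-0.4395  0.1401 -0.9582] w 0.132
x [ 0.5874  0.8063 -0.0691] y [ 0.8083 -0.5888  0.0007] z [-0.0401 -0.0563 -0.9976]
[{"rotation": [0.001, -0.001, -0.001], "offset": [-0.0017, 0.0049, -0.0000], "grip": 1}, {"rotation": [0.001, -0.001, -0.001], "offset": [-0.0027, 0.0104, 0.0001], "grip": 1}, {"rotation": [0.001, -0.001, -0.001], "offset": [-0.0028, 0.0160, 0.0001], "grip": 1}, {"rotation": [0.001, -0.001, -0.001], "offset": [-0.0019, 0.0215, 0.0000], "grip": 1}, {"rotation": [0.001, -0.001, -0.001], "offset": [-0.0001, 0.0268, -0.0001], "grip": 1}, {"rotation": [0.001, -0.001, -0.001], "offset": [0.0026, 0.0316, -0.0003], "grip": 1}, {"rotation": [0.001, -0.001, -0.001], "offset": [0.0061, 0.0360, -0.0005], "grip": 1}, {"rotation": [0.001, -0.001, -0.001], "offset": [0.0103, 0.0396, -0.0008], "grip": 1}, {"rotation": [0.001, -0.001, -0.001], "offset": [0.0151, 0.0425, -0.0012], "grip": 1}, {"rotation": [0.001, -0.001, -0.001], "offset": [0.0203, 0.0445, -0.0015], "grip": 1}, {"rotation": [0.001, -0.001, -0.001], "offset": [0.0257, 0.0455, -0.0019], "grip": 1}, {"rotation": [0.001, -0.001, -0.001], "offset": [0.0313, 0.0456, -0.0023], "grip": 1}, {"rotation": [0.001, -0.001, -0.001], "offset": [0.0368, 0.0447, -0.0027], "grip": 1}, {"rotation": [0.001, -0.001, -0.001], "offset": [0.0421, 0.0429, -0.0030], "grip": 1}, {"rotation": [0.001, -0.001, -0.001], "offset": [0.0469, 0.0402, -0.0034], "grip": 1}, {"rotation": [0.001, -0.001, -0.001], "offset": [0.0512, 0.0367, -0.0037], "grip": 1}, {"rotation": [0.001, -0.001, -0.001], "offset": [0.0549, 0.0325, -0.0039], "grip": 1}]
```

Emit:
{"fn": "arm_command", "kwargs": {
  "moves": [
    {"rotation": [0,0,0],"offset": [-0.0015,0.005,0],"grip": 1},
    {"rotation": [0,0,0],"offset": [-0.0025,0.0105,0],"grip": 1},
    {"rotation": [0,0,0],"offset": [-0.003,0.016,0],"grip": 1},
    {"rotation": [0,0,0],"offset": [-0.002,0.0215,0],"grip": 1},
    {"rotation": [0,0,0],"offset": [0,0.027,0],"grip": 1},
    {"rotation": [0,0,0],"offset": [0.0025,0.0315,0],"grip": 1},
    {"rotation": [0,0,0],"offset": [0.006,0.036,-0.0005],"grip": 1},
    {"rotation": [0,0,0],"offset": [0.0105,0.0395,-0.001],"grip": 1},
    {"rotation": [0,0,0],"offset": [0.015,0.0425,-0.001],"grip": 1},
    {"rotation": [0,0,0],"offset": [0.0205,0.0445,-0.0015],"grip": 1},
    {"rotation": [0,0,0],"offset": [0.0255,0.0455,-0.002],"grip": 1},
    {"rotation": [0,0,0],"offset": [0.0315,0.0455,-0.0025],"grip": 1},
    {"rotation": [0,0,0],"offset": [0.037,0.0445,-0.0025],"grip": 1},
    {"rotation": [0,0,0],"offset": [0.042,0.043,-0.003],"grip": 1},
    {"rotation": [0,0,0],"offset": [0.047,0.04,-0.0035],"grip": 1},
    {"rotation": [0,0,0],"offset": [0.051,0.0365,-0.0035],"grip": 1},
    {"rotation": [0,0,0],"offset": [0.055,0.0325,-0.004],"grip": 1},
    {"rotation": [0,0,0],"offset": [0.055,0.0325,-0.004],"grip": 1}
  ]
}}

```text
time_s: 21.15
tcp_pos: [0.6099, 0.1689, 0.1777]
orientation: [2.77, 1.41, -0.096]
force: [-0.4, -0.2, -1.9]
gripper_width: 0.124
```

```bash
python3 - <<'E'
from h import *
s0,R=st();tip=s0['tcp_pos']+R@TIP
s=cap('scene','s7.png');t=cap('top','t7.png')
print('tip',tip,circ(10,.032,.026),[proj(c,[tip]) for c in(s,t)])
o=np.zeros((450,800,3),np.uint8);o[:450,:400]=cv2.resize(s['frame'][140:290,325:458],(400,450),interpolation=cv2.INTER_CUBIC);o[:400,400:]=cv2.resize(t['frame'][110:210,170:270],(400,400),interpolation=cv2.INTER_CUBIC);cv2.imwrite('pics/v7.png',o)
E
```

```text
t 21.15 tcp [0.6099 0.1689 0.1777] q [-0.174   0.7373 -0.8372 -1.4176  1.111   3.0005] F [-0.352  -0.2445 -1.897 ] w 0.124
x [ 0.5868  0.8067 -0.0693] y [ 0.8087 -0.5882  0.0004] z [-0.0405 -0.0563 -0.9976]
tip [0.6601 0.2379 0.026 ] [0.6603 0.2373 0.026 ] [array([[397.0977, 242.1495]]), array([[213.0915, 156.2561]])]
```

View pics/v7.png

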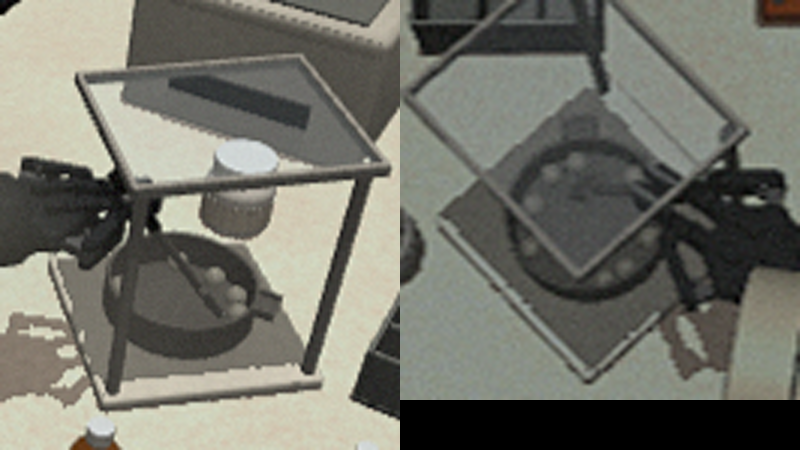

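Two full turns are done: the tip is back at the lip at scene px (397,242), and the beads now lie along the wall, inside the dish. Next I plan the laying-down: roll the tool so the paddle leans across the rim opposite the lip.

```bash
cat > lay.py <<'E'
from h import *
tip=(.655,.232,.034)
for H,p,roll in((60,4,-30),(66,4,-62),(66,0,-62),(70,4,-65),(74,4,-65),(66,12,-62)):
    G=ori(H,p,roll);t=np.array(tip)-G@TIP;q,r=ik(t,G[:,0]);a=G@np.array([-.618,0,-.786])
    print(H,p,roll,'tcp',t,'q',q,r,'q6',q6of(q,G),'a',a,'tilt',np.degrees(np.arccos(a[2])))
E
python3 lay.py
```

```text
60 4 -30 tcp [0.5487 0.1934 0.1663] q [-0.1765  0.7285 -0.9415 -1.4673  1.217 ] 0.4025570553212051 q6 [2.4275 0.     0.    ] a [-0.6249 -0.2963  0.7221] tilt 43.76794650924366
66 4 -62 tcp [0.5009 0.2014 0.1088] q [-0.2018  0.9352 -0.9833 -1.6047  1.3429] 0.38465984997913355 q6 [ 1.7532 -0.     -0.    ] a [-0.8743 -0.2574  0.4112] tilt 65.71880080061777
66 0 -62 tcp [0.4988 0.1969 0.1023] q [-0.2164  1.0347 -0.9628 -1.9975  1.3683] 0.3834645141246645 q6 [ 2.0595 -0.     -0.    ] a [-0.8854 -0.2823  0.369 ] tilt 68.34575553575422
70 4 -65 tcp [0.5    0.1915 0.102 ] q [-0.2356  0.9504 -0.9022 -1.2992  1.4377] 0.4069880914655133 q6 [1.4577 0.     0.    ] a [-0.8723 -0.3139  0.3745] tilt 68.00792861628429
74 4 -65 tcp [0.5032 0.1808 0.102 ] q [-0.2618  0.948  -0.809  -0.4312  1.4988] 0.4339677273869204 q6 [0.682 0.    0.   ] a [-0.8483 -0.374   0.3745] tilt 68.00792861628429
66 12 -62 tcp [0.5055 0.2118 0.1206] q [-0.1585  0.7368 -0.9896 -1.0362  1.2381] 0.38873351020749547 q6 [ 1.3969  0.     -0.    ] a [-0.8487 -0.1999  0.4894] tilt 60.69684731625052
```

```bash
python3 - <<'E'
from h import *
rows([(3,(.657,.236,.033),57,4,-15,'tip'),(4,(.655,.233,.034),61,4,-38,'tip'),(5,(.655,.232,.034),64,4,-61,'tip')],hold=2)
E
```

```text
t 21.25 tcp [0.6102 0.1685 0.1778] q [-0.1747  0.7372 -0.8367 -1.4174  1.111   3.0004] F [-0.0681 -0.9901 -1.176 ] w 0.129
x [ 0.5874  0.8063 -0.0692] y [ 0.8083 -0.5888  0.0007] z [-0.0402 -0.0563 -0.9976]
[{"rotation": [-0.088, 0.002, -0.018], "offset": [-0.0016, -0.0118, -0.0015], "grip": 1}, {"rotation": [-0.177, 0.004, -0.036], "offset": [-0.0035, -0.0235, -0.0021], "grip": 1}, {"rotation": [-0.265, 0.006, -0.053], "offset": [-0.0055, -0.0349, -0.0017], "grip": 1}, {"rotation": [-0.366, 0.015, -0.070], "offset": [-0.0083, -0.0472, 0.0030], "grip": 1}, {"rotation": [-0.468, 0.023, -0.086], "offset": [-0.0113, -0.0588, 0.0088], "grip": 1}, {"rotation": [-0.569, 0.032, -0.102], "offset": [-0.0144, -0.0698, 0.0159], "grip": 1}, {"rotation": [-0.670, 0.040, -0.119], "offset": [-0.0176, -0.0799, 0.0240], "grip": 1}, {"rotation": [-0.751, 0.051, -0.127], "offset": [-0.0199, -0.0875, 0.0319], "grip": 1}, {"rotation": [-0.832, 0.061, -0.135], "offset": [-0.0222, -0.0944, 0.0403], "grip": 1}, {"rotation": [-0.912, 0.072, -0.143], "offset": [-0.0245, -0.1006, 0.0494], "grip": 1}, {"rotation": [-0.993, 0.082, -0.151], "offset": [-0.0267, -0.1060, 0.0589], "grip": 1}, {"rotation": [-1.073, 0.093, -0.159], "offset": [-0.0289, -0.1106, 0.0689], "grip": 1}, {"rotation": [-1.073, 0.093, -0.159], "offset": [-0.0289, -0.1106, 0.0689], "grip": 1}, {"rotation": [-1.073, 0.093, -0.159], "offset": [-0.0289, -0.1106, 0.0689], "grip": 1}]
```

Emit:
{"fn": "arm_command", "kwargs": {
  "moves": [
    {"rotation": [-0.088,0.002,-0.018],"offset": [-0.0015,-0.012,-0.0015],"grip": 1},
    {"rotation": [-0.177,0.004,-0.036],"offset": [-0.0035,-0.0235,-0.002],"grip": 1},
    {"rotation": [-0.265,0.006,-0.053],"offset": [-0.0055,-0.035,-0.0015],"grip": 1},
    {"rotation": [-0.366,0.015,-0.07],"offset": [-0.0085,-0.047,0.003],"grip": 1},
    {"rotation": [-0.468,0.023,-0.086],"offset": [-0.0115,-0.059,0.009],"grip": 1},
    {"rotation": [-0.569,0.032,-0.102],"offset": [-0.0145,-0.07,0.016],"grip": 1},
    {"rotation": [-0.67,0.04,-0.119],"offset": [-0.0175,-0.08,0.024],"grip": 1},
    {"rotation": [-0.751,0.051,-0.127],"offset": [-0.02,-0.0875,0.032],"grip": 1},
    {"rotation": [-0.832,0.061,-0.135],"offset": [-0.022,-0.0945,0.0405],"grip": 1},
    {"rotation": [-0.912,0.072,-0.143],"offset": [-0.0245,-0.1005,0.0495],"grip": 1},
    {"rotation": [-0.993,0.082,-0.151],"offset": [-0.0265,-0.106,0.059],"grip": 1},
    {"rotation": [-1.073,0.093,-0.159],"offset": [-0.029,-0.1105,0.069],"grip": 1},
    {"rotation": [-1.073,0.093,-0.159],"offset": [-0.029,-0.1105,0.069],"grip": 1},
    {"rotation": [-1.073,0.093,-0.159],"offset": [-0.029,-0.1105,0.069],"grip": 1}
  ]
}}

```text
time_s: 23.0
tcp_pos: [0.5014, 0.2061, 0.1111]
orientation: [1.787, 1.167, 0.602]
force: [0.0, -0.3, -0.8]
gripper_width: 0.128
```

```bash
python3 - <<'E'
from h import *
s0,R=st();tip=s0['tcp_pos']+R@TIP
s=cap('scene','s8.png');t=cap('top','t8.png')
print('tip',tip,[proj(c,[tip]) for c in(s,t)],'a',R@[-.618,0,-.786])
o=np.zeros((450,800,3),np.uint8);o[:450,:400]=cv2.resize(s['frame'][140:290,295:428],(400,450),interpolation=cv2.INTER_CUBIC);o[:400,400:]=cv2.resize(t['frame'][120:240,170:290],(400,400),interpolation=cv2.INTER_CUBIC);cv2.imwrite('pics/v8.png',o)
E
```

```text
t 23.0 tcp [0.5014 0.2061 0.1111] q [-0.1771  0.9485 -0.967  -1.6658  1.2852  1.838 ] F [ 0.041  -0.3349 -0.8458] w 0.128
x [ 0.4378  0.8964 -0.0696] y [ 0.4631 -0.1585  0.872 ] z [ 0.7706 -0.414  -0.4845]
tip [0.6553 0.2316 0.034 ] [array([[394.9895, 240.6059]]), array([[214.6051, 156.7747]])] a [-0.8763 -0.2286  0.4238]
```

View pics/v8.png

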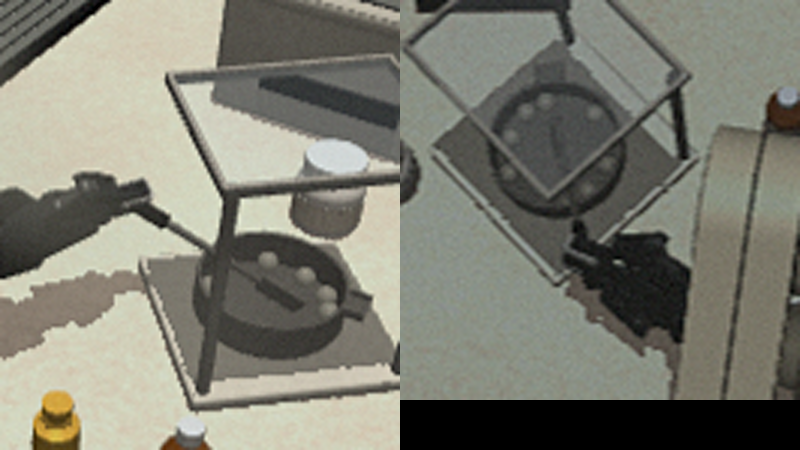

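```bash
python3 - <<'E'
from h import *
rows([(2,(.655,.232,.031),64,4,-67,'tip')],hold=0)
s,R=st();print(R.T@[0,0,-.01])
E
```

```text
t 23.1 tcp [0.5014 0.2062 0.1113] q [-0.177   0.948  -0.9672 -1.6658  1.2854  1.8374] F [-0.0031  1.6203 -0.8991] w 0.131
x [ 0.4375  0.8965 -0.0695] y [ 0.4625 -0.1581  0.8724] z [ 0.7712 -0.4138 -0.4838]
[{"rotation": [-0.052, 0.000, -0.000], "offset": [0.0002, -0.0091, 0.0008], "grip": 1}, {"rotation": [-0.105, 0.000, -0.000], "offset": [0.0003, -0.0183, 0.0020], "grip": 1}]
t 23.1 tcp [0.5014 0.2062 0.1113] q [-0.177   0.948  -0.9672 -1.6658  1.2854  1.8374] F [-0.0031  1.6203 -0.8991] w 0.131
x [ 0.4375  0.8965 -0.0695] y [ 0.4625 -0.1581  0.8724] z [ 0.7712 -0.4138 -0.4838]
[ 0.0007 -0.0087  0.0048]
```

Emit:
{"fn": "arm_command", "kwargs": {
  "moves": [
    {"rotation": [-0.052,0,0],"offset": [0,-0.009,0.001],"grip": 1},
    {"rotation": [-0.105,0,0],"offset": [0,-0.018,0.002],"grip": 1},
    {"rotation": [-0.105,0,0],"offset": [0,-0.018,0.002],"grip": 1},
    {"rotation": [-0.105,0,0],"offset": [0,-0.018,0.002],"grip": 0.65},
    {"rotation": [-0.105,0,0],"offset": [0,-0.018,0.002],"grip": 0.5},
    {"rotation": [-0.105,0,0],"offset": [0,-0.018,0.002],"grip": 0.4},
    {"rotation": [-0.105,0,0],"offset": [0,-0.018,0.002],"grip": 0.3},
    {"rotation": [-0.105,0,0],"offset": [0,-0.018,0.002],"grip": 0.2},
    {"rotation": [-0.105,0,0],"offset": [0,-0.018,0.002],"grip": 0.1},
    {"rotation": [-0.105,0,0],"offset": [0,-0.018,0.002],"grip": 0},
    {"rotation": [-0.105,0,0],"offset": [0,-0.018,0.002],"grip": -0.15},
    {"rotation": [-0.105,0,0],"offset": [0,-0.018,0.002],"grip": -0.3},
    {"rotation": [-0.105,0,0],"offset": [0,-0.018,0.002],"grip": -0.5},
    {"rotation": [-0.105,0,0],"offset": [0,-0.018,0.002],"grip": -0.75},
    {"rotation": [-0.105,0,0],"offset": [0,-0.018,0.002],"grip": -1},
    {"rotation": [-0.105,0,0],"offset": [0,-0.018,0.002],"grip": -1},
    {"rotation": [-0.105,0,0],"offset": [0,-0.018,0.002],"grip": -1}
  ]
}}

```text
time_s: 25.22
tcp_pos: [0.4946, 0.2082, 0.0946]
orientation: [1.697, 1.115, 0.652]
force: [0.6, 0.7, -0.8]
gripper_width: 1.002
```

```bash
python3 - <<'E'
from h import *
s0,R=st()
s=cap('scene','s9.png');t=cap('top','t9.png');w=cap('wrist')
o=np.zeros((600,800,3),np.uint8);o[:450,:400]=cv2.resize(s['frame'][140:290,295:428],(400,450),interpolation=cv2.INTER_CUBIC);o[:300,400:]=cv2.resize(w['frame'],(400,300));o[300:,400:]=cv2.resize(t['frame'][130:220,180:300],(400,300),interpolation=cv2.INTER_CUBIC);cv2.imwrite('pics/v9.png',o)
E
```

```text
t 25.23 tcp [0.4946 0.2082 0.0946] q [-0.1748  1.0116 -0.9705 -1.7346  1.2833  1.7342] F [ 0.6373  0.7221 -0.7835] w 1.002
x [ 0.4375  0.8965 -0.0695] y [ 0.379  -0.1138  0.9184] z [ 0.8155 -0.4281 -0.3896]
```

View pics/v9.png

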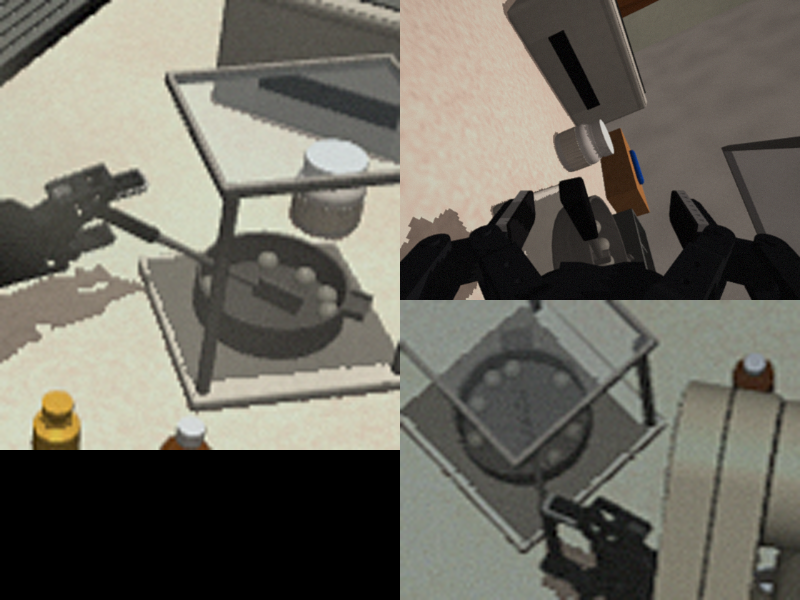

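The paddle is free, with its shaft on the rim opposite the lip and its blade on the dish floor. I'll back the hand off, mostly towards -y.

```bash
python3 - <<'E'
from h import *
rows([(4,(.498,.15,.098),60,4,-67,'tcp'),(2,(.49,.11,.12),57,8,-60,'tcp'),(5,(.47,.03,.26),45,25,-30,'tcp')],hold=3,grip=-1)
E
```

```text
t 25.38 tcp [0.4946 0.2082 0.0946] q [-0.1748  1.0115 -0.9705 -1.7345  1.2833  1.7342] F [-0.755   0.0997 -0.295 ] w 1.003
x [ 0.4374  0.8966 -0.0695] y [ 0.379  -0.1138  0.9184] z [ 0.8155 -0.428  -0.3896]
lim 6 [-0.4165  0.8273 -1.1006 -1.2035  1.3592] 0.3555512813011198
lim 7 [-0.448   0.6481 -1.1448 -0.9751  1.3092] 0.3432808716302739
lim 8 [-0.477   0.4484 -1.1501 -0.6985  1.2556] 0.3335063504131541
lim 9 [-0.5029  0.2505 -1.114  -0.3916  1.1986] 0.32636864605539406
[{"rotation": [0.001, -0.016, 0.007], "offset": [-0.0127, 0.0028, 0.0066], "grip": -1}, {"rotation": [0.003, -0.032, 0.013], "offset": [-0.0255, 0.0055, 0.0132], "grip": -1}, {"rotation": [0.004, -0.048, 0.020], "offset": [-0.0382, 0.0083, 0.0198], "grip": -1}, {"rotation": [0.005, -0.064, 0.027], "offset": [-0.0509, 0.0110, 0.0264], "grip": -1}, {"rotation": [0.070, -0.102, 0.009], "offset": [-0.0714, 0.0219, 0.0274], "grip": -1}, {"rotation": [0.135, -0.140, -0.009], "offset": [-0.0918, 0.0328, 0.0284], "grip": -1}, {"rotation": [0.251, -0.211, -0.019], "offset": [-0.1099, 0.0588, 0.0211], "grip": -1}, {"rotation": [0.367, -0.282, -0.029], "offset": [-0.1279, 0.0848, 0.0138], "grip": -1}, {"rotation": [0.484, -0.352, -0.039], "offset": [-0.1460, 0.1108, 0.0065], "grip": -1}, {"rotation": [0.600, -0.423, -0.049], "offset": [-0.1640, 0.1368, -0.0009], "grip": -1}, {"rotation": [0.716, -0.493, -0.060], "offset": [-0.1820, 0.1628, -0.0082], "grip": -1}, {"rotation": [0.716, -0.493, -0.060], "offset": [-0.1820, 0.1628, -0.0082], "grip": -1}, {"rotation": [0.716, -0.493, -0.060], "offset": [-0.1820, 0.1628, -0.0082], "grip": -1}, {"rotation": [0.716, -0.493, -0.060], "offset": [-0.1820, 0.1628, -0.0082], "grip": -1}]
```

Emit:
{"fn": "arm_command", "kwargs": {
  "moves": [
    {"rotation": [0,-0.016,0],"offset": [-0.013,0,0.0065],"grip": -1},
    {"rotation": [0,-0.032,0],"offset": [-0.0255,0,0.013],"grip": -1},
    {"rotation": [0,-0.048,0],"offset": [-0.038,0.001,0.02],"grip": -1},
    {"rotation": [0,-0.064,0],"offset": [-0.051,0.002,0.0265],"grip": -1},
    {"rotation": [0,-0.08,0],"offset": [-0.064,0.004,0.03],"grip": -1},
    {"rotation": [0,-0.08,0],"offset": [-0.064,0.004,0.03],"grip": -1}
  ]
}}

```text
time_s: 26.12
tcp_pos: [0.4929, 0.1368, 0.0915]
orientation: [1.709, 1.057, 0.579]
force: [-0.2, -0.5, -0.1]
gripper_width: 1.001
```

```bash
python3 - <<'E'
from h import *
rows([(3,(.50,.115,.14),58,10,-55,'tcp'),(6,(.49,.04,.28),48,35,-30,'tcp')],hold=3,grip=-1)
s=cap('scene','s10.png');t=cap('top');w=cap('wrist')
o=np.zeros((600,800,3),np.uint8);o[:450,:400]=cv2.resize(s['frame'][140:290,295:428],(400,450),interpolation=cv2.INTER_CUBIC);o[:300,400:]=cv2.resize(w['frame'],(400,300));o[300:,400:]=cv2.resize(t['frame'][130:220,180:300],(400,300),interpolation=cv2.INTER_CUBIC);cv2.imwrite('pics/v10.png',o)
E
```

```text
t 26.12 tcp [0.4929 0.1368 0.0915] q [-0.3489  0.9033 -0.9829 -1.3753  1.3643  1.4635] F [-0.2167 -0.5116 -0.0797] w 1.001
x [ 0.5027  0.8586 -0.1003] y [ 0.3784 -0.1143  0.9185] z [ 0.7772 -0.4997 -0.3824]
[{"rotation": [0.073, -0.020, -0.017], "offset": [-0.0067, 0.0166, -0.0007], "grip": -1}, {"rotation": [0.147, -0.041, -0.034], "offset": [-0.0133, 0.0331, -0.0014], "grip": -1}, {"rotation": [0.220, -0.061, -0.051], "offset": [-0.0200, 0.0497, -0.0022], "grip": -1}, {"rotation": [0.302, -0.132, -0.086], "offset": [-0.0339, 0.0719, -0.0061], "grip": -1}, {"rotation": [0.383, -0.204, -0.121], "offset": [-0.0478, 0.0942, -0.0101], "grip": -1}, {"rotation": [0.465, -0.275, -0.156], "offset": [-0.0617, 0.1164, -0.0141], "grip": -1}, {"rotation": [0.546, -0.347, -0.191], "offset": [-0.0756, 0.1386, -0.0180], "grip": -1}, {"rotation": [0.627, -0.419, -0.225], "offset": [-0.0896, 0.1609, -0.0220], "grip": -1}, {"rotation": [0.708, -0.491, -0.260], "offset": [-0.1035, 0.1831, -0.0260], "grip": -1}, {"rotation": [0.708, -0.491, -0.260], "offset": [-0.1035, 0.1831, -0.0260], "grip": -1}, {"rotation": [0.708, -0.491, -0.260], "offset": [-0.1035, 0.1831, -0.0260], "grip": -1}, {"rotation": [0.708, -0.491, -0.260], "offset": [-0.1035, 0.1831, -0.0260], "grip": -1}]
```

The viewer's picture limit is reached, so from here I check by numbers. The hand is back 62 mm with no contact force, and I now lift it away.

Emit:
{"fn": "arm_command", "kwargs": {
  "moves": [
    {"rotation": [0.05,-0.02,-0.017],"offset": [-0.012,0.008,0],"grip": -1},
    {"rotation": [0.147,-0.041,-0.034],"offset": [-0.018,0.03,-0.001],"grip": -1},
    {"rotation": [0.22,-0.061,-0.051],"offset": [-0.022,0.05,-0.002],"grip": -1},
    {"rotation": [0.3,-0.132,-0.086],"offset": [-0.034,0.072,-0.006],"grip": -1},
    {"rotation": [0.383,-0.204,-0.121],"offset": [-0.048,0.094,-0.01],"grip": -1},
    {"rotation": [0.465,-0.275,-0.156],"offset": [-0.062,0.116,-0.014],"grip": -1},
    {"rotation": [0.546,-0.347,-0.191],"offset": [-0.076,0.139,-0.018],"grip": -1},
    {"rotation": [0.627,-0.419,-0.225],"offset": [-0.09,0.161,-0.022],"grip": -1},
    {"rotation": [0.708,-0.491,-0.26],"offset": [-0.1035,0.183,-0.026],"grip": -1},
    {"rotation": [0.708,-0.491,-0.26],"offset": [-0.1035,0.183,-0.026],"grip": -1},
    {"rotation": [0.708,-0.491,-0.26],"offset": [-0.1035,0.183,-0.026],"grip": -1},
    {"rotation": [0.708,-0.491,-0.26],"offset": [-0.1035,0.183,-0.026],"grip": -1}
  ]
}}

```text
time_s: 27.78
tcp_pos: [0.4889, 0.0417, 0.2774]
orientation: [2.104, 1.163, -0.43]
force: [0.2, 0.2, 0.7]
gripper_width: 1.0
```

```bash
python3 - <<'E'
from h import *
st()
a=cv2.imread('pics/s9.png');s=cap('scene','s11.png');t=cap('top','t11.png')
s10=cv2.imread('pics/s10.png')
from scipy import ndimage as nd
g=cv2.GaussianBlur(cv2.cvtColor(s['frame'],cv2.COLOR_BGR2GRAY),(0,0),.8).astype(float)
sub=g[210:262,355:420]
mx=(nd.maximum_filter(sub,5)==sub)&(sub-nd.minimum_filter(sub,9)>15)&(sub<150)
for v,u in np.argwhere(mx):
    q=onz(s,u+355,v+210,.032)[:2]; r=np.linalg.norm(q-DD)
    if r<.068: print('bead?',u+355,v+210,sub[v,u],q,round(r,3))
# changes near dish/paddle between release and now
for nm,b in(('s9',a),('s10',s10)):
    d=cv2.absdiff(b,s['frame']).max(2);print(nm,'diff>40 in dish',(d[215:262,355:420]>40).sum(),'right of post',(d[225:258,372:415]>40).sum())
# dark grip region
m=(s['frame'][200:240,315:360].max(2)<45)
print('dark px',m.sum(), np.argwhere(m).min(0)+[200,315] if m.any() else '', np.argwhere(m).max(0)+[200,315] if m.any() else '')
t0=cv2.imread('pics/t0.png');s0=cv2.imread('pics/s0.png')
for n,(x0,x1,y0,y1) in dict(cup=(268,292,248,278),weight=(302,326,266,296),reagent=(344,370,274,314),bottle=(205,248,360,420),jar=(390,418,184,218)).items():
    print(n,(cv2.absdiff(s0,s['frame'])[y0:y1,x0:x1].max(2)>40).sum())
E
```

```text
t 27.77 tcp [0.4889 0.0417 0.2774] q [-0.4182 -0.0601 -0.5828  0.6376  0.8941  1.5606] F [0.1524 0.2414 0.7267] w 1.0
x [ 0.545   0.6109 -0.5742] y [ 0.8375 -0.3653  0.4063] z [ 0.0385 -0.7024 -0.7108]
bead? 384 225 126.0 [0.6015 0.2793] 0.06
bead? 374 230 85.0 [0.5875 0.2426] 0.044
bead? 378 230 85.0 [0.5969 0.249 ] 0.039
bead? 396 230 127.0 [0.6389 0.2777] 0.054
bead? 376 231 85.0 [0.5941 0.2418] 0.038
bead? 378 231 85.0 [0.5988 0.245 ] 0.035
bead? 384 232 86.0 [0.6146 0.2505] 0.029
bead? 363 234 114.0 [0.5697 0.2093] 0.06
bead? 388 234 85.0 [0.6274 0.2488] 0.024
bead? 393 237 81.0 [0.6441 0.2448] 0.026
bead? 403 237 125.0 [0.6669 0.2604] 0.053
bead? 372 239 88.0 [0.5998 0.2042] 0.035
bead? 371 240 88.0 [0.5993 0.1989] 0.039
bead? 372 240 88.0 [0.6016 0.2004] 0.036
bead? 371 241 88.0 [0.6012 0.1951] 0.04
bead? 372 241 88.0 [0.6034 0.1966] 0.038
bead? 377 241 88.0 [0.6147 0.2044] 0.024
bead? 378 241 88.0 [0.617 0.206] 0.022
bead? 371 242 88.0 [0.603  0.1913] 0.042
bead? 372 242 88.0 [0.6052 0.1929] 0.039
bead? 377 242 88.0 [0.6165 0.2006] 0.027
bead? 404 242 126.0 [0.6773 0.2423] 0.052
bead? 372 243 88.0 [0.607  0.1892] 0.042
bead? 375 245 87.0 [0.6173 0.1864] 0.04
bead? 376 245 87.0 [0.6195 0.1879] 0.038
bead? 377 245 87.0 [0.6218 0.1894] 0.036
bead? 382 245 86.0 [0.6329 0.1971] 0.028
bead? 381 246 86.0 [0.6324 0.1919] 0.033
bead? 382 246 86.0 [0.6346 0.1934] 0.032
bead? 387 246 83.0 [0.6458 0.2011] 0.03
bead? 388 246 83.0 [0.648  0.2026] 0.03
bead? 396 246 82.0 [0.6658 0.2148] 0.039
bead? 397 246 82.0 [0.668  0.2163] 0.041
bead? 398 246 82.0 [0.6702 0.2179] 0.043
bead? 387 247 83.0 [0.6474 0.1974] 0.034
bead? 388 247 83.0 [0.6497 0.1989] 0.034
bead? 395 247 82.0 [0.6652 0.2095] 0.04
bead? 396 247 82.0 [0.6674 0.2111] 0.042
bead? 397 247 82.0 [0.6696 0.2126] 0.043
s9 diff>40 in dish 0 right of post 0
s10 diff>40 in dish 0 right of post 0
dark px 0  
cup 309
weight 66
reagent 0
bottle 0
jar 0
```

Emit:
{"fn": "arm_command", "kwargs": {
  "moves": [
    {"rotation": [0,0,0],"offset": [-0.035,0.025,-0.04],"grip": -1},
    {"rotation": [0,0,0],"offset": [-0.07,0.05,-0.08],"grip": -1},
    {"rotation": [0,0,0],"offset": [-0.105,0.07,-0.04],"grip": -1},
    {"rotation": [0,0,0],"offset": [-0.14,0.09,0],"grip": -1},
    {"rotation": [0,0,0],"offset": [-0.14,0.09,0],"grip": -1},
    {"rotation": [0,0,0],"offset": [-0.14,0.09,0],"grip": -1},
    {"rotation": [0,0,0],"offset": [-0.14,0.09,0],"grip": -1}
  ]
}}

```text
time_s: 28.75
tcp_pos: [0.4879, -0.0757, 0.3946]
orientation: [2.104, 1.164, -0.429]
force: [-0.2, -0.2, -0.5]
gripper_width: 0.998
```

```bash
python3 - <<'E'
from h import *
st()
s=cap('scene','s12.png');t=cap('top','t12.png')
s0=cv2.imread('pics/s0.png');t0=cv2.imread('pics/t0.png')
def cmp(nm,A,B,boxes):
  for n,(x0,x1,y0,y1) in boxes.items():
    T=A[y0:y1,x0:x1];S=B[max(0,y0-14):y1+14,max(0,x0-14):x1+14];m=cv2.matchTemplate(S,T,cv2.TM_CCOEFF_NORMED);_,v,_,l=cv2.minMaxLoc(m)
    print(nm,n,round(v,3),'shift',l[0]-min(14,x0),l[1]-min(14,y0))
cmp('scene',s0,s['frame'],dict(cup=(268,292,250,278),weight=(304,324,268,296),reagent=(344,370,274,314),bottle=(205,248,360,406),jar=(390,418,184,218)))
cmp('top',t0,t['frame'],dict(cup=(281,299,208,226),weight=(281,299,178,196),reagent=(277,295,145,165),jar=(150,177,155,185)))
E
```

```text
t 28.75 tcp [ 0.4879 -0.0757  0.3946] q [-0.6809  0.045  -0.1385  1.3211  0.9579  1.1321] F [-0.217  -0.2175 -0.5064] w 0.998
x [ 0.5445  0.6116 -0.574 ] y [ 0.8378 -0.3642  0.4066] z [ 0.0396 -0.7023 -0.7108]
scene cup 0.978 shift 0 0
scene weight 0.998 shift 0 0
scene reagent 0.999 shift 0 0
scene bottle 0.998 shift 0 0
scene jar 0.998 shift 0 0
top cup 0.949 shift 0 0
top weight 0.993 shift 0 0
top reagent 0.996 shift 0 0
top jar 0.993 shift 0 0
```

```bash
python3 -c "
from workcell import bot
print(bot.hand_in())"
```

```text
the job is handed in; nothing more can be done
None
```

The job is handed in at about 29 s of the 70 s allowed. No verdict was reported. I drew the paddle out and stirred two anticlockwise turns from the lip back to the lip. I then released it with its blade in the dish and its shaft on the rim opposite the lip.

- **Stirring:** by arm pose, the blade's end ran about 7 mm above the floor at roughly 32 mm radius. I took the dish centre from the images, good to about 5 mm. The tip matched the cameras to a few mm.
- **Beads:** after stirring, they lay along the dish wall, having started 30 to 40 mm from the centre, and none was seen outside. The final scene picture confirmed five. The other three were hidden from that camera, so the count of eight rests on an earlier top view.
- **Paddle at rest:** the picture after opening showed the paddle lying free and clear of the guard. Inside the dish nothing changed between then and the hand's withdrawal. The viewer's picture limit ran out before I could look at the final pose itself.
- **Bystanders and guard:** the cup, weight, reagent, bottle and jar showed no shift in template matching. Tool-force readings between moves stayed under 3 N after the draw-out.
- **What went wrong on the way:** my first route to the dish stopped when joint 6 reached its limit, in free space. I changed to an approach through the guard's open right side.

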